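# Unload the three-well dip-cleaning tank with the hook picker and lock its lid

## Robot

A 7-joint arm with a two-finger parallel gripper is mounted at the origin on a cart in front of the work surface, level with it; the furniture and walls round the work are solid. World frame = base frame: x ahead of the robot, y to its left, z up, the work surface at z = 0. Lengths are in m, angles in rad, forces in N, time in s.
With the tool pointing down it reaches from about 0.375 to 0.925 m from the base axis. Payload 3.1 kg.
Tool frame: the origin (TCP) lies between the finger pads; the fingertips stand 19 mm ahead of it and the grasp point (between the pads) is the TCP (manip.tcp_to_tips is the distance from the TCP to the fingertips, in m); z points along the fingers, y is the line along which they close (so a half turn about z gives the same grasp; the last joint's range is limited). The gripper opens to 85 mm and grips with 20 to 120 N. Pads are 22 mm wide; open, the fingers measure 114 mm over their backs; the gripper's body (76 mm by 85 mm) begins 54 mm behind the grasp point. The pads swing forward as they close: fully open they stand 13 mm farther back than shut.
Start: joints at [1.094, 0.383, 0.044, 1.598, -0.018, 1.161, -0.05], TCP at [0.24, -0.604, 0.25] pointing down, gripper open.
Joint ranges: [-2.61, 2.61], [-0.41, 2.15], [-1.48, 1.57], [0, 2.5], [-1.57, 4.71], [0.05, 1.97], [-2.85, 2.85]. Speed limits (rad/s): [2.79, 2.79, 3.14, 3.14, 3.14, 3.14, 3.14].

## Interface

Orientations are given as a 3x3 rotation matrix whose columns are the frame's x, y, z axes.
In Python, from rig import manip gives the robot as it stands.
- The arm moves only by the tool drive_tool, never from a script. Its argument "rows" is a list of rows, each a list of 3 entries, a list of its own where there are three numbers: the shift along the tool's x, y, z normalised to -1 to 1, where 1 is 0.1 m, then the turn, a rotation vector about the tool's x, y, z normalised to -1 to 1, where 1 is 45 degrees, then the gripper's target within -1 to 1 (shut at 1, half-way at 0, fully open at -1). In form: [[[dx, dy, dz], [ax, ay, az], grip], ...]. A call has 1 to 20 rows; each row is the pose to reach, as a shift and turn from the pose commanded when the call began, along the tool's axes at that moment; what a row does not reach only later rows make up. A row lasts 1/8 s, in which the tool goes at most 62.5 mm and 10.7 degrees, less where a joint would pass 70% of its speed; a pose out of reach is approached as far as the arm can. A call with a number of a shift or a turn outside -1 to 1 is refused whole. A call with a gripper value outside its range is refused whole. The fingers move at their own pace and stop on an object; the grip force is fixed at half the most. Time passes only in rows, so rows that repeat a pose let the fingers close. It gives the time, the measured TCP pose, the force, the opening and the grip force at its end, in the units of the state.
- manip.observe(): the state, without advancing time (a new reading comes with each control period).
- manip.grab_frame(name): name is "scene" or "top"; returns the picture (400x640x3 uint8, red, green, blue); there is no depth.
- manip.camera_model(name): a dict with "vertical_fov" (degrees; the focal length in pixels is half the picture's height over the tangent of half this angle, whatever the lens; pixels are square), "cx", "cy" (the principal point, pixels), "distortion" ([k1, k2, p1, p2, k3] as OpenCV has them; the pictures are not rectified), "rvec" (rotation vector, rad) and "tvec" (3), from world to camera coordinates, as OpenCV has them. Camera axes: x right, y down, z forward; pixel columns grow to the right and rows downward; lengths in m; the calibration is good to about 2 mm. A picture is of the moment at which its call begins. camera_model takes no time and is no camera call.
- manip.close_job(): hands the job in; it is judged then, once.
Trained networks look in the newest picture that a camera, given by its name, has taken for a name from the list of things; names that differ only in an ending like _2 or _b are one class to them, and where a whole thing is asked for, a point or a joint stands for the part that bears it (a point fixed in the world has none). Each returns a list of dicts, best first, with "p" (0 to 1); they miss things now and then, are a little off and sometimes report something else, mostly with a low value. They report only what shows in the picture. A call takes as long as a camera call.
- manip.look_for(name, camera): "bbox" ([left, top, width, height] in pixels, round what is visible of it).
- manip.masks_of(name, camera): "region" (400x640 bool, what is visible of it) and "bbox" ([left, top, width, height] in pixels, round what is visible of it).
- manip.tip_of(name, camera): "uv" ([column, row] in pixels: a listed point, or the origin of a listed thing).
The state is a dict: "time_s": time; "joints": joint angles; "qd": joint speeds; "joint_efforts": joint torques, N m; "ee_pos": TCP position; "orientation": TCP orientation; "wrist_force": force on the tool from outside, world axes, zero at the start; "moment": the same for the moment, N m; "opening": finger opening in m; "finger_force": force on a finger pad.
Only numpy, scipy, OpenCV 4.12 (cv2) and the standard library are available. Lean on these libraries where they do the work, as an engineer would, in place of code of your own. Each camera call takes 0.05 s, during which the arm holds its last target. There are 200 camera calls.

## Task

The cleaning run is over: turn the black cam knob anticlockwise until its sprung roller drops into the next notch, which draws the hold-down clear of the wells, then use the orange hook picker, not your fingers, to lift every basket out of its deep well by the bail and stand it upright on the grid of the blue drain tray. When all are out, hang the picker back on its fork at the left end of the tank, shut the lid, and only then turn the red turnbutton a quarter turn anticlockwise so that its nose holds the lid down. Leave the oil bottle, the glue bottle and the roll of tape where they are.

Things in the scene. Friction and masses are not known exactly. Their poses are not given: they have to be found in the camera images.
- tank: Grey cleaning tank, fixed. Origin under it, deck 172 mm above; +x to its back (lid hinge), +y to its left seen from the front; it spans x -90 to 97, y -118 to 126 mm. Three open wells 90 (x) x 60 (y) mm, 120 mm deep (floor at z 52), centres x = 35, y = -76, 0, 76 mm. Aluminium hold-down fingers (16 mm wide, top 5 mm over the deck) jut over each well's left part until the knob is turned.
- cam_knob (a joint): Black knob on the front deck (wing 44 x 12 x 26 mm, top 42 mm over the deck) on a steel cam with notches 1.40 rad apart. 0 = hold-down over the wells (at the start), grows anticlockwise seen from above, 1.40 = hold-down clear of the wells, stops at 1.52. It takes about 0.1 N m to lift the sprung roller over the lobe (crest at 0.70), then it snaps on by itself and settles at 1.35 to 1.46.
- cam_knob_grip (a point): On the knob's axis (vertical), 30 mm over the deck, mid-height of the wing, at x = -55, y = 70 mm of the tank. At joint value 0 the wing lies along the tank's x axis; it turns with the joint.
- follower (a joint): Sprung brass roller that rides on the cam, in m: 0 when it sits in a notch (at the start and at 1.40 rad), about 0.005 on the crest of the lobe.
- picker: Hook picker, 0.11 kg, hanging upright on the fork. Origin on its axis under the steel collar (26 mm wide, 5 mm high), z up. Orange handle 28 (x) x 20 (y) mm from z = 5 to 79 mm. J hook of 6 to 7 mm rod below: cup on the axis, inside bottom at z = -85.5 mm, underside -91.5; shank at x = +9 mm, tip at x = -9 mm, tip top at z = -73 mm. 11.5 mm wide between shank and tip, open upwards.
- rest (a point): Where the picker's origin is when it hangs on the fork: deck height, x = -26, y = 166 mm of the tank, on its left end. Two prongs 13 mm apart, top at deck height, open to the front (-x), where they end at x = -52 mm; 5 mm stops at both ends keep the collar in, so lift the picker 6 mm or more before moving it out forwards or in.
- lid (a joint): Blue lid, 119 x 222 x 5 mm, 0.22 kg, hinged along the back of the deck. 0 = shut, starts open at 1.75 to 1.9 rad, leaning back. Pushed forward past upright (1.57) it sinks shut slowly of itself.
- lid_edge (a point): Middle of the lid's free edge: 119 mm from the hinge, the top edge while the lid stands open.
- lid_hinge (a point): Middle of the lid's hinge line (parallel to the tank's y axis), x = 97 mm, 5 mm over the deck.
- turnbutton (a joint): Red turnbutton on the front deck, pivot vertical at x = -52, y = -50 mm of the tank. Its rib (46 x 10 mm, 16 to 33 mm over the deck) is pinched and turned. 0 to 0.35 at the start: nose along the tank's -y, off the lid; grows anticlockwise from above, 1.57 = nose back over the shut lid's front edge; stops at 1.62. Stays where left (friction 0.02 N m).
- turnbutton_nose (a point): Tip of the turnbutton's nose, 40 mm from its pivot along the rib.
- tray: Blue drain tray, loose, 0.9 kg, 216 (x) x 136 (y) x 66 mm, origin under its centre. Level wire grid 50 mm above the origin, inside 210 x 130 mm, rim 16 mm higher.
- bench_mat: Thin dark green mat on the bench under tank and tray, its top 3 mm above the origin; fixed.
- oil_bottle: Dark oil bottle with a yellow spout, 52 x 151 mm, a bystander behind the tank.
- glue_bottle: White glue bottle with a red label and thin white nozzle, 40 x 131 mm, a bystander behind the tray.
- white_tape: Roll of wide white tape, 96 x 50 mm, a bystander behind the tank.
- basket_a: Steel dip basket with two brass bushes in it (fixed, up to 24 mm over its floor), 76 (x) x 50 (y) mm, 0.20 kg, open top, rim 34 mm high; may be absent. Origin under its centre. A fixed wire bail spans it along y: two upright wires at y = +-22 mm, black level bar 8 mm thick and 37 mm long above the centre, bar's axis 58 mm above the origin, free space under it down to the rim.
- basket_b: Steel dip basket with two dark steel rings in it (fixed, up to 24 mm over its floor), 76 (x) x 50 (y) mm, 0.20 kg, open top, rim 34 mm high; may be absent. Origin under its centre. A fixed wire bail spans it along y: two upright wires at y = +-22 mm, black level bar 8 mm thick and 37 mm long above the centre, bar's axis 58 mm above the origin, free space under it down to the rim.
- basket_c: Steel dip basket with a copper disc and a small steel bush in it (fixed, up to 24 mm over its floor), 76 (x) x 50 (y) mm, 0.20 kg, open top, rim 34 mm high; may be absent. Origin under its centre. A fixed wire bail spans it along y: two upright wires at y = +-22 mm, black level bar 8 mm thick and 37 mm long above the centre, bar's axis 58 mm above the origin, free space under it down to the rim.

How it is judged:
On the way, in this order (a step that is already met when the one before it is completed fails the run):
1. the knob is turned on and its roller has dropped into the next notch, the hold-down is clear (value of joint cam_knob above 1.25 rad and value of joint follower below 0.0015 m), for 0.3 s.
2. every basket stands upright on the grid of the drain tray (x of basket_a in the frame of tray between -0.09 and 0.09 m and y of basket_a in the frame of tray between -0.06 and 0.06 m and z of basket_a in the frame of tray between 0.044 and 0.06 m and angle between each of basket_a, basket_b, basket_c's own z axis and vertical below 0.12 rad and x of basket_b in the frame of tray between -0.09 and 0.09 m and y of basket_b in the frame of tray between -0.06 and 0.06 m and z of basket_b in the frame of tray between 0.044 and 0.06 m and x of basket_c in the frame of tray between -0.09 and 0.09 m and y of basket_c in the frame of tray between -0.06 and 0.06 m and z of basket_c in the frame of tray between 0.044 and 0.06 m), for 0.2 s.
3. the lid is shut while the turnbutton is still off it (value of joint lid below 0.06 rad and value of joint turnbutton below 0.6 rad), for 0.1 s.
At the end, for the whole second after the job is handed in: Knob past 1.25 rad with the roller in its notch (under 1.5 mm); every basket upright (0.12 rad), at rest on the tray's grid; picker hanging on its fork (within 22 mm, 0.3 rad of upright); lid shut (under 0.06 rad), turnbutton over it (past 1.3 rad) (all of step 1 and all of step 2 and linear speed of each of basket_a, basket_b, basket_c below 0.03 m/s and distance between picker and rest below 0.022 m and angle between picker's own z axis and vertical below 0.3 rad and value of joint lid below 0.06 rad and value of joint turnbutton above 1.3 rad); the robot touches nothing.
It fails at once if a finger touches a basket that is still down in its well (the picker is for that) (contact force between the fingers and basket_a above 0.5 N and z of basket_a in the frame of tank below 0.1 m and y of basket_a in the frame of tank above -0.115 m and x of basket_a in the frame of tank between -0.02 and 0.09 m).
It fails at once if a finger touches a basket that is still down in its well (the picker is for that) (contact force between the fingers and basket_b above 0.5 N and z of basket_b in the frame of tank below 0.1 m and y of basket_b in the frame of tank above -0.115 m and x of basket_b in the frame of tank between -0.02 and 0.09 m).
It fails at once if a finger touches a basket that is still down in its well (the picker is for that) (contact force between the fingers and basket_c above 0.5 N and z of basket_c in the frame of tank below 0.1 m and y of basket_c in the frame of tank above -0.115 m and x of basket_c in the frame of tank between -0.02 and 0.09 m).
It fails at once if the oil bottle, glue bottle or tape is shifted by more than 3 cm (distance of any of oil_bottle, glue_bottle, white_tape from where it was at the start of the episode above 0.03 m).
Of basket_a, basket_b, basket_c only 2 to 3 are there at a start; the rules pass over those that are not, and their reading is None.
At some moment in a run one of tray, basket_a, basket_b, basket_c may be knocked a few centimetres aside while the robot is not near it.
It also fails if it takes over 208 s, if anything falls off the work surface, if the arm or the gripper's body presses on something with over 40 N, if the wrist force passes 120 N, or if a joint passes its speed limit or range.

## Working session

There is one attempt and no reset: what is moved stays moved. The work goes in short steps, Python scripts to look and compute and a tool call to move; the robot and the scene stay as the last step left them, time stands still between calls to the robot, and variables do not carry over. Pictures are saved under pics/ and viewed, at most 14 in all, crops included, and the job is handed in when it is done.

Besides the shell and the picture viewer there is one more tool, called after ">>>" by a JSON object that holds its "method" and its "body". drive_tool: Moves the arm, as the interface text tells. Scaled input: -1 to 1 covers 0.1 m each way for a shift and 45 degrees each way for a turn. Its arguments: {"type":"object","properties":{"rows":{"type":"array","items":{"type":"array"}}},"required":["rows"]}

```bash
ls; mkdir -p pics; cat > h.py <<'E'
import numpy as np, cv2
from rig import manip
def snap(cam,fn=None):
    im=manip.grab_frame(cam)
    if fn: cv2.imwrite('pics/'+fn+'.png',cv2.cvtColor(im,cv2.COLOR_RGB2BGR))
    return im
def cam(c):
    m=manip.camera_model(c); f=200/np.tan(np.radians(m['vertical_fov'])/2)
    K=np.array([[f,0,m['cx']],[0,f,m['cy']],[0,0,1.]])
    return K,np.array(m['distortion'],float),np.array(m['rvec'],float),np.array(m['tvec'],float)
def ray(c,uv):
    K,d,r,t=cam(c); R=cv2.Rodrigues(r)[0]
    n=cv2.undistortPoints(np.array([[uv]],float),K,d)[0,0]
    return -R.T@t, R.T@np.array([n[0],n[1],1.])
def atz(c,uv,z):
    o,v=ray(c,uv); return o+v*(z-o[2])/v[2]
def proj(c,P):
    K,d,r,t=cam(c); return cv2.projectPoints(np.array(P,float).reshape(-1,3),r,t,K,d)[0][:,0]
def tri(u1,u2):
    (o1,v1),(o2,v2)=ray('scene',u1),ray('top',u2)
    A=np.stack([v1,-v2],1); s=np.linalg.lstsq(A,o2-o1,rcond=None)[0]
    a,b=o1+s[0]*v1,o2+s[1]*v2; return (a+b)/2,np.linalg.norm(a-b)
def st():
    s=manip.observe(); print(round(s['time_s'],2),np.round(s['ee_pos'],4).tolist(),np.round(s['orientation'],3).tolist(),'F',np.round(s['wrist_force'],1).tolist(),'M',np.round(s['moment'],2).tolist(),'op',round(float(s['opening']),4),s['finger_force']); return s
E
python3 - <<'E'
from h import *
st()
for c in ('scene','top'):
    snap(c,c+'0'); print(c,[np.round(x,3).tolist() for x in cam(c)]); 
for c in ('scene','top'):
    for n in ['cam_knob_grip','rest','picker','lid_edge','lid_hinge','turnbutton_nose','tray','tank','basket_a','basket_b','basket_c']:
        r=manip.tip_of(n,c); print(c,n,[(np.round(q['uv'],1).tolist(),round(q['p'],2)) for q in r[:3]])
E
```

```text
pics
0.0 [0.2401, -0.6031, 0.2489] [[0.929, 0.37, -0.001], [0.37, -0.929, 0.002], [-0.0, -0.003, -1.0]] F [-0.2, 0.7, -0.6] M [0.03, 0.04, -0.02] op 0.0854 0.0
scene [[[390.937, 0.0, 320.643], [0.0, 390.937, 194.891], [0.0, 0.0, 1.0]], [0.004, 0.0, 0.0, 0.0, 0.0], [2.24, 1.457, -0.383], [-0.163, -0.406, 1.321]]
top [[[408.904, 0.0, 325.762], [0.0, 408.904, 198.466], [0.0, 0.0, 1.0]], [-0.005, 0.0, 0.0, 0.0, 0.0], [2.193, -2.168, 0.089], [-0.058, 0.583, 1.043]]
scene cam_knob_grip [([351.1, 126.0], 0.71)]
scene rest [([392.3, 138.1], 0.7)]
scene picker []
scene lid_edge []
scene lid_hinge []
scene turnbutton_nose [([283.8, 127.4], 0.64)]
scene tray []
scene tank [([325.5, 166.4], 0.47)]
scene basket_a []
scene basket_b []
scene basket_c []
top cam_knob_grip [([272.0, 256.3], 0.56)]
top rest [([237.2, 225.2], 0.8), ([241.3, 223.1], 0.56)]
top picker [([242.8, 224.7], 0.59)]
top lid_edge [([339.6, 180.5], 0.89)]
top lid_hinge [([333.3, 204.0], 0.6)]
top turnbutton_nose [([340.2, 282.2], 0.51)]
top tray [([342.6, 180.3], 0.73), ([401.6, 259.7], 0.69)]
top tank [([318.1, 241.0], 0.68)]
top basket_a [([317.1, 229.3], 0.91), ([292.7, 219.7], 0.78)]
top basket_b [([317.1, 229.3], 0.91), ([292.7, 219.7], 0.78)]
top basket_c [([317.1, 229.3], 0.91), ([292.7, 219.7], 0.78)]
```

View pics/scene0.png

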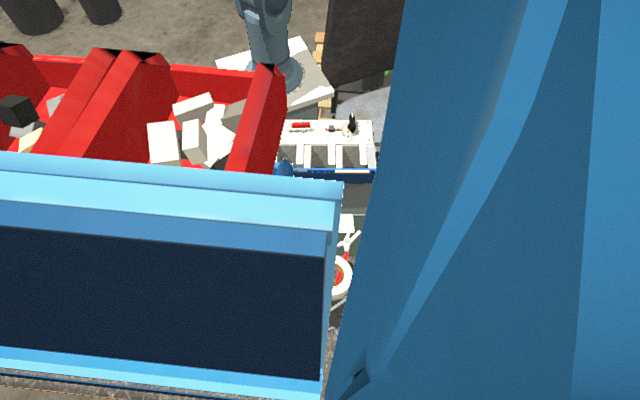

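View pics/top0.png

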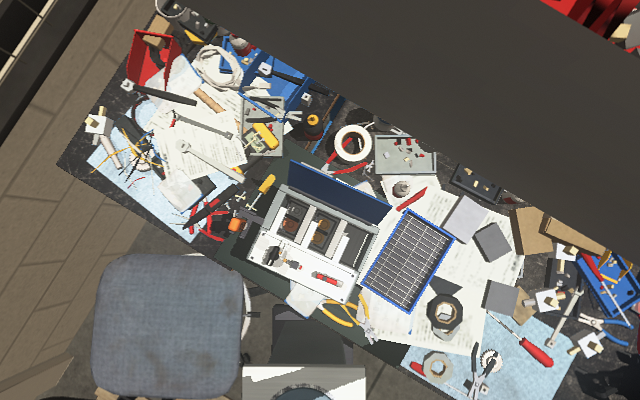

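The scene camera sees the tank at about (325,145) between occluders. The top camera sees the tank at about (318,240), the tray at (408,262), and baskets in the left and middle wells. I'll zoom in.

```bash
python3 - <<'E'
from h import *
t=cv2.imread('pics/top0.png'); s=cv2.imread('pics/scene0.png')
cv2.imwrite('pics/c1.png',cv2.resize(t[170:320,215:415],None,fx=4,fy=4,interpolation=cv2.INTER_CUBIC))
cv2.imwrite('pics/c2.png',cv2.resize(s[100:220,265:425],None,fx=5,fy=5,interpolation=cv2.INTER_CUBIC))
E
```

```text
(no output)
```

View pics/c1.png

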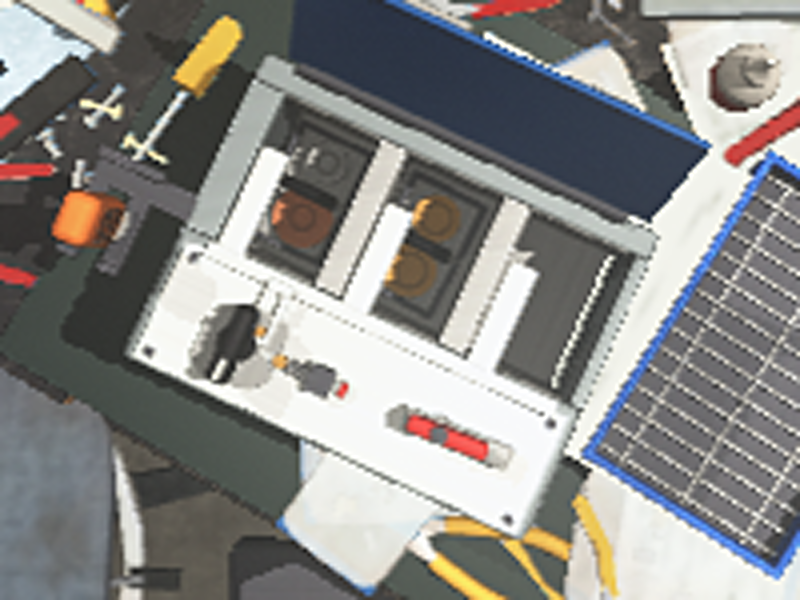

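View pics/c2.png

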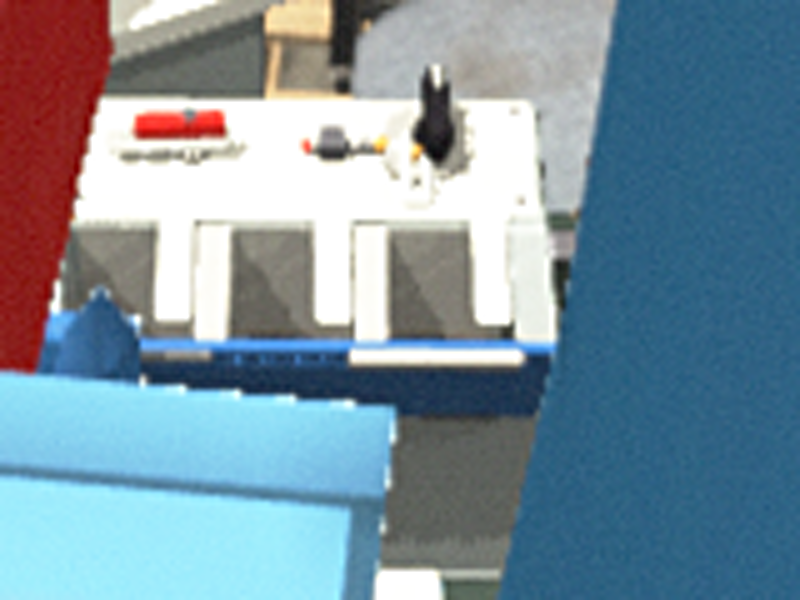

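```bash
cat > fit.py <<'E'
from h import *
from scipy.optimize import least_squares
T=lambda a,b:(215+a/4,170+b/4); S=lambda a,b:(265+a/5,100+b/5)
D=.172
obs=[('top',T(130,350),(-.090,.126,D)),('top',T(515,538),(-.090,-.118,D)),('top',T(268,58),(.097,.126,D)),('top',T(655,240),(.097,-.118,D)),
('top',T(237,335),(-.055,.070,.202)),('top',T(440,435),(-.052,-.05,.205)),
('scene',S(538,103),(-.090,.126,D)),('scene',S(438,120),(-.055,.07,.202)),('scene',S(185,125),(-.052,-.05,.2))]
def tf(p,P):
    c,s=np.cos(p[2]),np.sin(p[2]); P=np.array(P); return np.array([p[0]+c*P[0]-s*P[1],p[1]+s*P[0]+c*P[1],P[2]+p[3]])
def res(p): return np.concatenate([proj(c,tf(p,P))[0]-uv for c,uv,P in obs])
o=atz('top',(318,241),.175)
best=min((least_squares(res,[o[0],o[1],y,.003],loss='soft_l1') for y in (-1,-.5,0,.5,1)),key=lambda r:r.cost)
if __name__=='__main__':
    print(o,best.x,best.cost); print(np.round(best.fun.reshape(-1,2),1))
E
python3 - <<'E'
from fit import *
import fit; print(best.x,best.cost);print(np.round(res(best.x).reshape(-1,2),1))
b3=least_squares(lambda q:res([*q,.003]),best.x[:3],loss='soft_l1');print(b3.x,b3.cost);print(np.round(res([*b3.x,.003]).reshape(-1,2),1))
p=[*b3.x,.003]
for n,P in dict(knob=(-.055,.07,.202),rest=(-.026,.166,.172),tb=(-.052,-.05,.197),wL=(.035,.076,.172),wM=(.035,0,.172),hinge=(.097,0,.177)).items(): print(n,tf(p,P).round(4), proj('top',tf(p,P)).round(1))
# tray rim corners & tray grid
for n,uv in dict(tl=(215+770/4,170+155/4),bl=(215+588/4,170+455/4),br=(215+778/4,170+575/4)).items(): print(n,atz('top',uv,.069).round(4))
m=manip.masks_of('tray','top')
for q in m[:2]:
    r=cv2.minAreaRect(np.argwhere(q['region'])[:,::-1].astype(np.float32)); bx=cv2.boxPoints(r)
    print(q['p'],q['bbox'],[atz('top',b,.069)[:2].round(3).tolist() for b in bx])
for n in('white_tape','oil_bottle','glue_bottle','picker'):
    print(n,[(q['bbox'],round(q['p'],2)) for q in manip.look_for(n,'top')[:2]])
E
```

```text
Traceback (most recent call last):
  File "fit.py", line 12, in <module>
    best=min((least_squares(res,[o[0],o[1],y,.003],loss='soft_l1') for y in (-1,-.5,0,.5,1)),key=lambda r:r.cost)
  File "fit.py", line 12, in <genexpr>
    best=min((least_squares(res,[o[0],o[1],y,.003],loss='soft_l1') for y in (-1,-.5,0,.5,1)),key=lambda r:r.cost)
              ~~~~~~~~~~~~~^^^^^^^^^^^^^^^^^^^^^^^^^^^^^^^^^^^^^^^
  File "fit.py", line 10, in res
    def res(p): return np.concatenate([proj(c,tf(p,P))[0]-uv for c,uv,P in obs])
                                       ~~~~^^^^^^^^^^^
  File "h.py", line 18, in proj
    K,d,r,t=cam(c); return cv2.projectPoints(np.array(P,float).reshape(-1,3),r,t,K,d)[0][:,0]
            ~~~^^^
  File "h.py", line 8, in cam
    m=manip.camera_model(c); f=200/np.tan(np.radians(m['vertical_fov'])/2)
ValueError: time passes only in moves, steps and waits
```

```bash
sed -i 's/^def cam(c)/import functools\n@functools.cache\ndef cam(c)/' h.py
python3 - <<'E'
from fit import *
print(best.x,best.cost);print(np.round(res(best.x).reshape(-1,2),1))
b3=least_squares(lambda q:res([*q,.003]),best.x[:3],loss='soft_l1');print(b3.x,b3.cost);print(np.round(res([*b3.x,.003]).reshape(-1,2),1))
p=[*b3.x,.003]
for n,P in dict(knob=(-.055,.07,.202),rest=(-.026,.166,.172),tb=(-.052,-.05,.197),wL=(.035,.076,.172),wM=(.035,0,.172),hinge=(.097,0,.177)).items(): print(n,tf(p,P).round(4), proj('top',tf(p,P)).round(1))
for n,uv in dict(tl=(215+770/4,170+155/4),bl=(215+588/4,170+455/4),br=(215+778/4,170+575/4)).items(): print(n,atz('top',uv,.069).round(4))
snap('top')
m=manip.masks_of('tray','top')
for q in m[:2]:
    r=cv2.minAreaRect(np.argwhere(q['region'])[:,::-1].astype(np.float32)); bx=cv2.boxPoints(r)
    print(q['p'],q['bbox'],[atz('top',b,.069)[:2].round(3).tolist() for b in bx])
for n in('white_tape','oil_bottle','glue_bottle','picker'):
    print(n,[(q['bbox'],round(q['p'],2)) for q in manip.look_for(n,'top')[:2]])
E
```

```text
[ 0.46612177 -0.02620172 -0.43475714 -0.00380874] 7.658414164613158
[[-2.2  0.3]
 [ 0.6  1.4]
 [ 0.2 -2. ]
 [ 1.3 -0.8]
 [-1.1  1.5]
 [-1.1 -0.3]
 [-0.6  1.1]
 [-1.3  0.3]
 [ 0.4 -0.1]]
[ 0.46778731 -0.02722738 -0.43642127] 9.893285604766398
[[-2.3 -0.4]
 [ 1.1  1.2]
 [ 0.5 -3.1]
 [ 2.2 -1.4]
 [-1.1  0.8]
 [-0.7 -0.7]
 [-0.3  0. ]
 [-1.1 -0.9]
 [ 0.2 -1.3]]
knob [0.4475 0.0595 0.205 ] [[273.2 254.5]]
rest [0.5144 0.1342 0.175 ] [[242.  223.1]]
tb [ 0.3995 -0.0506  0.2   ] [[324.3 277.6]]
wL [0.5316 0.0269 0.175 ] [[290.3 215.9]]
wM [ 0.4995 -0.042   0.175 ] [[321.1 230.8]]
hinge [ 0.5557 -0.0682  0.18  ] [[333.1 205.5]]
tl [ 0.5569 -0.2557  0.069 ]
bl [ 0.3711 -0.1431  0.069 ]
br [ 0.3    -0.2595  0.069 ]
0.77 [361.5, 208.3, 95.8, 105.0] [[0.369, -0.135], [0.561, -0.251], [0.487, -0.376], [0.297, -0.259]]
white_tape []
oil_bottle [([304.1, 114.9, 19.1, 24.8], 0.87)]
glue_bottle [([391.8, 183.4, 17.9, 14.5], 0.79), ([287.1, 158.1, 106.8, 68.7], 0.22)]
picker [([232.4, 215.4, 16.7, 18.2], 0.78), ([212.4, 139.4, 196.1, 230.2], 0.21)]
```

```bash
cat > fit2.py <<'E'
import fit
from fit import *
obs=[o for o in fit.obs if o[2][2]>.18]
for uv,P in [((380,140),(.08,.046)),((318,287),(-.01,.046)),((503,199),(.08,-.030)),((443,344),(-.01,-.030)),((406,152),(.08,.03)),((346,299),(-.01,.03)),((530,211),(.08,-.046)),((470,356),(-.01,-.046))]: obs.append(('top',T(*uv),(*P,D)))
for uv,P in [((388,228),(-.01,.046)),((353,224),(-.01,.03)),((230,224),(-.01,-.03)),((195,222),(-.01,-.046))]: obs.append(('scene',S(*uv),(*P,D)))
fit.obs=obs
E
python3 - <<'E'
from fit2 import *
for z in (None,.003):
    f=(lambda q:res(q)) if z is None else (lambda q:res([*q,z]))
    b=least_squares(f,best.x[:4 if z is None else 3],loss='soft_l1'); print(b.x,b.cost); print(np.round(b.fun.reshape(-1,2),1).tolist())
p=[*b.x,.003]
for n,P in dict(knob=(-.055,.07,.202),rest=(-.026,.166,.172),pt=(-.026,.166,.251),tb=(-.052,-.05,.197),wL=(.035,.076,.172),wM=(.035,0,.172),hinge=(.097,0,.177)).items(): print(n,tf(p,P).round(4), proj('top',tf(p,P)).round(1))
print(proj('top',[tf(p,q) for q in[(-.09,.126,D),(-.09,-.118,D),(.097,.126,D),(.097,-.118,D)]]).round(1))
E
```

```text
[ 0.46540296 -0.02645466 -0.42707886 -0.00195629] 10.179548237123633
[[-1.1, 2.2], [-0.7, 0.0], [-1.6, -0.6], [0.0, -0.6], [0.6, -0.2], [-1.2, -0.4], [0.5, -0.5], [-1.6, -0.1], [0.5, -0.1], [-1.7, -0.4], [0.2, -0.5], [-1.8, -0.0], [-1.7, -0.1], [-1.2, 0.7], [-1.0, 0.4], [-0.5, 0.7]]
[ 0.466312   -0.02697055 -0.42759522] 12.613622595281608
[[-1.1, 1.8], [-0.5, -0.1], [-1.5, -1.6], [-0.1, -1.6], [0.8, -0.7], [-1.1, -0.8], [0.8, -1.0], [-1.3, -0.4], [0.7, -0.7], [-1.6, -0.7], [0.6, -0.9], [-1.5, -0.3], [-1.6, -1.0], [-1.2, -0.2], [-1.1, -0.5], [-0.6, -0.2]]
knob [0.4453 0.0595 0.205 ] [[273.1 255.6]]
rest [0.5115 0.1349 0.175 ] [[241.6 224.4]]
pt [0.5115 0.1349 0.254 ] [[233.7 223.7]]
tb [ 0.3983 -0.0509  0.2   ] [[324.5 278.2]]
wL [0.5297 0.0277 0.175 ] [[289.9 216.8]]
wM [ 0.4982 -0.0415  0.175 ] [[320.8 231.4]]
hinge [ 0.5546 -0.0672  0.18  ] [[332.7 206. ]]
[[245.2 258.4]
 [345.2 306.1]
 [281.8 182.3]
 [380.7 228.7]]
```

```bash
sed -i 's#T=lambda.*#T=lambda a,b:(215+(a+.5)/4-.5,170+(b+.5)/4-.5); S=lambda a,b:(265+(a+.5)/5-.5,100+(b+.5)/5-.5)#' fit.py
cat >> h.py <<'E'
from scipy.spatial.transform import Rotation as Ro
TP=[.466312,-.02697,-.427595,.003]
def tk(x,y,z):  # tank mm -> world m
    c,s=np.cos(TP[2]),np.sin(TP[2]); x,y,z=x/1e3,y/1e3,z/1e3
    return np.array([TP[0]+c*x-s*y,TP[1]+s*x+c*y,z+TP[3]])
def ti(w):
    c,s=np.cos(TP[2]),np.sin(TP[2]); d=np.array(w)[:2]-TP[:2]
    return np.round([1e3*(c*d[0]+s*d[1]),1e3*(-s*d[0]+c*d[1]),1e3*(w[2]-TP[3])],1)
def Rt(yaw): # tool down, tool x at world yaw
    c,s=np.cos(yaw),np.sin(yaw); return np.array([[c,s,0],[s,-c,0],[0,0,-1.]])
def plan(w,yaw):
    s=st(); R=np.array(s['orientation'])
    print('tank',ti(s['ee_pos']),'shift',np.round(R.T@(np.array(w)-s['ee_pos'])*10,3).tolist(),'turn',np.round(Ro.from_matrix(R.T@Rt(yaw)).as_rotvec()/np.radians(45),3).tolist())
E
python3 - <<'E'
from fit2 import *
import h
b=least_squares(lambda q:res([*q,.003]),best.x[:3],loss='soft_l1'); print(b.x.tolist(),b.cost); print(np.round(b.fun.reshape(-1,2),1).tolist())
h.TP[:3]=b.x
h.plan(h.tk(-55,70,260),b.x[2])
for n,P in [('knob',(-55,70,202)),('rest',(-26,166,172)),('tb',(-52,-50,197))]: print(n,h.tk(*P).round(4))
for uv,z in [((400,190),.1),((313,120),.12),((353,145),.05)]: print(h.ti(atz('top',uv,z)))
print([h.ti(atz('top',uv,.069)).tolist() for uv in [(407.4,208.6),(361.9,283.6),(409.4,313.6)]])
E
```

```text
[0.46651263902959506, -0.02664431778959467, -0.42198108732516676] 8.67627117806672
[[-0.9, 2.4], [-0.1, 0.1], [-1.0, -1.3], [0.3, -1.1], [0.8, -0.4], [-0.9, -0.4], [0.9, -0.9], [-1.1, -0.2], [0.7, -0.4], [-1.4, -0.4], [0.7, -0.8], [-1.2, -0.1], [-1.1, -0.6], [-0.6, 0.1], [-0.5, -0.0], [-0.1, 0.3]]
1.5 [0.2404, -0.6039, 0.2503] [[0.929, 0.37, 0.0], [0.37, -0.929, -0.0], [0.0, 0.0, -1.0]] F [0.0, 0.9, 0.3] M [0.07, -0.01, 0.02] op 0.0853 0.0
tank [  30.1 -619.2  247.3] shift [4.355, -5.409, -0.127] turn [0.0, -0.0, 1.02]
knob [0.445  0.0597 0.205 ]
rest [0.5108 0.1354 0.175 ]
tb [ 0.3986 -0.051   0.2   ]
[ 206.  -132.1   97. ]
[269.5 129.6 117. ]
[270.   18.7  47. ]
[[176.5, -171.6, 66.0], [-39.1, -144.9, 66.0], [-56.3, -280.2, 66.0]]
```

```bash
sed -i 's/^TP=.*/TP=[.466513,-.026644,-.421981,.003]/' h.py
```

>>> {"method": "drive_tool", "body": {"rows": [[[0.8,-1,-0.4],[0,0,1.0],0],[[0.8,-1,-0.4],[0,0,1.0],0],[[0.8,-1,-0.4],[0,0,1.0],0],[[0.8,-1,-0.4],[0,0,1.0],0],[[0.8,-1,-0.4],[0,0,1.0],0],[[0.8,-1,-0.4],[0,0,1.0],0]]}}

```text
time_s: 2.25
ee_pos: [0.2775, -0.4816, 0.2902]
orientation: [[0.919, -0.394, -0.0], [-0.394, -0.919, 0.0], [-0.0, -0.0, -1.0]]
wrist_force: [-0.2, -0.8, -0.6]
opening: 0.0426
finger_force: 0.0
```

```bash
python3 -c "
from h import *
plan(tk(-55,70,260),TP[2])"
```

```text
2.25 [0.2775, -0.4816, 0.2902] [[0.919, -0.394, -0.0], [-0.394, -0.919, 0.0], [-0.0, -0.0, -1.0]] F [-0.2, -0.8, -0.6] M [0.02, 0.01, -0.03] op 0.0426 0.0
tank [  13.9 -492.4  287.2] shift [-0.593, -5.635, 0.272] turn [-0.0, 0.0, 0.022]
```

>>> {"method": "drive_tool", "body": {"rows": [[[0,-1,0],[0,0,0.022],0],[[0,-1,0],[0,0,0.022],0]]}}

```text
time_s: 2.5
ee_pos: [0.3183, -0.3876, 0.29]
orientation: [[0.913, -0.409, 0.0], [-0.409, -0.913, 0.001], [-0.0, -0.001, -1.0]]
wrist_force: [0.1, -0.8, -0.6]
opening: 0.0426
finger_force: 0.0
```

>>> {"method": "drive_tool", "body": {"rows": [[[0,-1,0],[0,0,0],0],[[0,-1,0],[0,0,0],0]]}}

```text
time_s: 2.75
ee_pos: [0.3596, -0.2957, 0.2903]
orientation: [[0.913, -0.407, 0.0], [-0.407, -0.913, 0.001], [0.0, -0.001, -1.0]]
wrist_force: [-0.1, 1.1, -0.4]
opening: 0.0425
finger_force: 0.0
```

>>> {"method": "drive_tool", "body": {"rows": [[[0,-1,0],[0,0,0],0],[[0,-1,0],[0,0,0],0]]}}

```text
time_s: 3.0
ee_pos: [0.4007, -0.2045, 0.2904]
orientation: [[0.913, -0.407, 0.001], [-0.407, -0.913, 0.0], [0.0, -0.001, -1.0]]
wrist_force: [0.2, -1.1, 0.3]
opening: 0.0428
finger_force: 0.0
```

>>> {"method": "drive_tool", "body": {"rows": [[[-0.2,-1,0],[0,0,0],0],[[-0.2,-1,0],[0,0,0],0]]}}

```text
time_s: 3.25
ee_pos: [0.4231, -0.1051, 0.2904]
orientation: [[0.913, -0.407, 0.0], [-0.407, -0.913, 0.001], [0.0, -0.001, -1.0]]
wrist_force: [0.2, -0.4, 0.2]
opening: 0.0427
finger_force: 0.0
```

>>> {"method": "drive_tool", "body": {"rows": [[[-0.2,-1,0],[0,0,0],0],[[-0.2,-1,0],[0,0,0],0]]}}

```text
time_s: 3.5
ee_pos: [0.4458, -0.0056, 0.2906]
orientation: [[0.913, -0.407, 0.001], [-0.407, -0.913, 0.001], [0.0, -0.001, -1.0]]
wrist_force: [0.4, -0.0, 0.5]
opening: 0.0428
finger_force: 0.0
```

>>> {"method": "drive_tool", "body": {"rows": [[[-0.2,-0.635,0],[0,0,0],0],[[-0.2,-0.635,0],[0,0,0],0],[[-0.2,-0.635,0],[0,0,0],0],[[-0.2,-0.635,0],[0,0,0],0]]}}

```text
time_s: 4.0
ee_pos: [0.4532, 0.0556, 0.29]
orientation: [[0.91, -0.414, -0.001], [-0.414, -0.91, -0.001], [-0.0, 0.001, -1.0]]
wrist_force: [1.4, -0.6, 0.6]
opening: 0.0425
finger_force: 0.0
```

```bash
python3 -c "
from h import *
plan(tk(-55,70,208),TP[2])
snap('top','t1');snap('scene','s1')
t=cv2.imread('pics/t1.png'); s=cv2.imread('pics/s1.png')
a=cv2.resize(t[190:310,225:385],None,fx=3.5,fy=3.5); b=cv2.resize(s[100:180,265:405],None,fx=4,fy=4)
print(proj('top',[tk(-55,70,208)]),proj('scene',[tk(-55,70,208)]))
cv2.imwrite('pics/c3.png',b)"
```

```text
4.0 [0.4532, 0.0556, 0.29] [[0.91, -0.414, -0.001], [-0.414, -0.91, -0.001], [-0.0, 0.001, -1.0]] F [1.4, -0.6, 0.6] M [-0.05, 0.0, 0.02] op 0.0425 0.0
tank [-45.8  69.5 287. ] shift [-0.091, -0.005, 0.79] turn [0.001, 0.0, -0.006]
[[272.66082684 255.89553286]] [[351.33672659 120.68039783]]
```

View pics/c3.png

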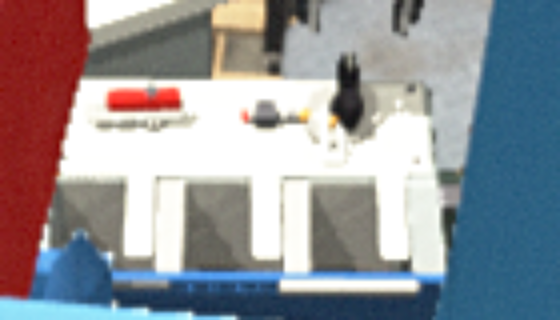

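>>> {"method": "drive_tool", "body": {"rows": [[[-0.09,0,0.4],[0,0,0],0],[[-0.09,0,0.79],[0,0,0],0],[[-0.09,0,0.79],[0,0,0],0],[[-0.09,0,0.79],[0,0,0],0],[[-0.09,0,0.79],[0,0,0],0.9],[[-0.09,0,0.79],[0,0,0],0.9],[[-0.09,0,0.79],[0,0,0],0.9],[[-0.09,0,0.79],[0,0,0],0.9],[[-0.09,0,0.79],[0,0,0],0.9],[[-0.09,0,0.79],[0,0,0],0.9]]}}

```text
time_s: 5.35
ee_pos: [0.4459, 0.0601, 0.2132]
orientation: [[0.911, -0.412, 0.002], [-0.412, -0.911, -0.002], [0.002, 0.001, -1.0]]
wrist_force: [-2.2, -2.8, 5.5]
opening: 0.0111
finger_force: 60.3
```

>>> {"method": "drive_tool", "body": {"rows": [[[0,0,0],[0,0,-0.15],0.9],[[0,0,0],[0,0,-0.3],0.9],[[0,0,0],[0,0,-0.45],0.9],[[0,0,0],[0,0,-0.6],0.9],[[0,0,0],[0,0,-0.75],0.9],[[0,0,0],[0,0,-0.9],0.9],[[0,0,0],[0,0,-0.9],0.9]]}}

```text
time_s: 6.22
ee_pos: [0.4458, 0.0602, 0.2132]
orientation: [[0.96, 0.279, 0.002], [0.279, -0.96, -0.002], [0.001, 0.002, -1.0]]
wrist_force: [-2.6, -2.2, 6.3]
opening: 0.0106
finger_force: 60.4
```

>>> {"method": "drive_tool", "body": {"rows": [[[0,0,0],[0,0,-0.15],0.9],[[0,0,0],[0,0,-0.3],0.9],[[0,0,0],[0,0,-0.45],0.9],[[0,0,0],[0,0,-0.6],0.9],[[0,0,0],[0,0,-0.75],0.9],[[0,0,0],[0,0,-0.88],0.9],[[0,0,0],[0,0,-0.88],0.9],[[0,0,0],[0,0,-0.88],0.9]]}}

```text
time_s: 7.22
ee_pos: [0.4458, 0.0602, 0.2132]
orientation: [[0.562, 0.827, 0.001], [0.827, -0.562, -0.002], [-0.001, 0.002, -1.0]]
wrist_force: [-1.8, -2.0, 5.5]
opening: 0.011
finger_force: 60.4
```

>>> {"method": "drive_tool", "body": {"rows": [[[0,0,0],[0,0,0],0.3],[[0,0,0],[0,0,0],0.3],[[0,0,0],[0,0,0],0.3],[[0,0,0],[0,0,0],0.3],[[0,0,-0.4],[0,0,0],0.3],[[0,0,-0.9],[0,0,0],0.3],[[0,0,-0.9],[0,0,0],0.3]]}}

```text
time_s: 8.1
ee_pos: [0.4481, 0.0622, 0.3058]
orientation: [[0.562, 0.827, 0.01], [0.827, -0.562, 0.0], [0.006, 0.008, -1.0]]
wrist_force: [-0.4, -0.6, -0.0]
opening: 0.0295
finger_force: 0.0
```

```bash
python3 -c "
from h import *
plan(tk(-26,166,300),TP[2])"
```

```text
8.1 [0.4481, 0.0622, 0.3058] [[0.562, 0.827, 0.01], [0.827, -0.562, 0.0], [0.006, 0.008, -1.0]] F [-0.4, -0.6, -0.0] M [0.05, -0.07, 0.03] op 0.0295 0.0
tank [-53.2  73.5 302.8] shift [0.958, 0.107, 0.034] turn [0.003, -0.013, 1.778]
```

>>> {"method": "drive_tool", "body": {"rows": [[[0,0,0],[0,0,0.9],0],[[0,0,0],[0,0,0.9],0],[[0,0,0],[0,0,0.9],0],[[0,0,0],[0,0,0.9],0],[[0,0,0],[0,0,0.9],0]]}}

```text
time_s: 8.72
ee_pos: [0.4444, 0.0612, 0.3003]
orientation: [[0.964, 0.266, -0.002], [0.266, -0.964, 0.0], [-0.002, -0.0, -1.0]]
wrist_force: [0.2, -0.2, -0.3]
opening: 0.0425
finger_force: 0.0
```

>>> {"method": "drive_tool", "body": {"rows": [[[0,0,0],[0,0,0.878],0],[[0,0,0],[0,0,0.878],0],[[0,0,0],[0,0,0.878],0],[[0,0,0],[0,0,0.878],0],[[0,0,0],[0,0,0.878],0],[[0,0,0],[0,0,0.878],0]]}}

```text
time_s: 9.48
ee_pos: [0.4448, 0.0613, 0.301]
orientation: [[0.913, -0.407, -0.001], [-0.407, -0.913, 0.0], [-0.001, 0.0, -1.0]]
wrist_force: [-0.3, -0.3, 0.5]
opening: 0.0428
finger_force: 0.0
```

```bash
python3 -c "
from h import *
plan(tk(-26,166,222),TP[2])
t=snap('top','t2'); s=snap('scene','s2')
print([(q['uv'],q['p']) for q in manip.tip_of('picker','top')],[(q['bbox'],q['p']) for q in manip.look_for('picker','top')])
print(proj('top',[tk(-26,166,172),tk(-26,166,251)]))
a=cv2.imread('pics/t2.png')[180:310,215:375]; b=cv2.imread('pics/s2.png')[110:180,265:405]
cv2.imwrite('pics/c4.png',np.vstack([cv2.resize(a,(720,585),interpolation=2)]))
cv2.imwrite('pics/c5.png',cv2.resize(b,None,fx=4,fy=4,interpolation=2))"
```

```text
9.47 [0.4448, 0.0613, 0.301] [[0.913, -0.407, -0.001], [-0.407, -0.913, 0.0], [-0.001, 0.0, -1.0]] F [-0.3, -0.3, 0.5] M [0.01, 0.02, -0.02] op 0.0428 0.0
tank [-55.8  71.3 298. ] shift [0.301, -0.946, 0.759] turn [0.0, 0.001, 0.003]
[([241.3, 224.4], 0.47)] [([288.0, 159.4, 105.4, 65.1], 0.66), ([231.0, 215.8, 16.9, 19.6], 0.64)]
[[241.37066385 224.75387901]
 [233.41901751 224.09384121]]
```

View pics/c4.png

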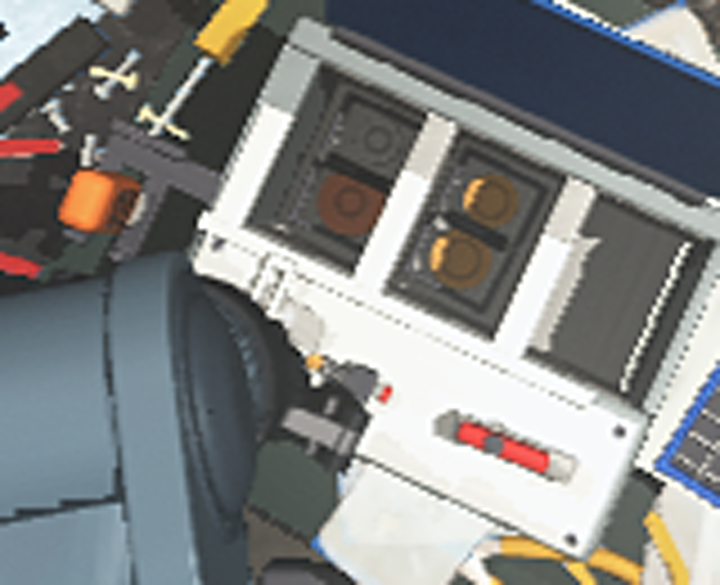

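The hold-down is clear. The baskets' black bars are at about (294.2,217.8) and (320.2,230.7), and the picker matches the model's prediction.

>>> {"method": "drive_tool", "body": {"rows": [[[0.3,-0.945,0],[0,0,0],-0.2],[[0.3,-0.945,0],[0,0,0],-0.2],[[0.3,-0.945,0],[0,0,0],-0.2],[[0.3,-0.945,0],[0,0,0],-0.2],[[0.3,-0.945,0.4],[0,0,0],-0.2],[[0.3,-0.945,0.76],[0,0,0],-0.2],[[0.3,-0.945,0.76],[0,0,0],-0.2],[[0.3,-0.945,0.76],[0,0,0],-0.2]]}}

```text
time_s: 10.68
ee_pos: [0.5117, 0.1347, 0.2266]
orientation: [[0.912, -0.411, 0.002], [-0.411, -0.912, -0.0], [0.002, -0.001, -1.0]]
wrist_force: [0.7, 0.3, 0.5]
opening: 0.0513
finger_force: 0.0
```

```bash
python3 -c "
from h import *
plan(tk(-26,166,222),TP[2])
for uv in [(294.2,217.8),(320.2,230.7)]: print(ti(atz('top',uv,.113)),atz('top',uv,.113))
for P in [(35,76,110),(35,0,110)]: print(proj('top',[tk(*P)]))
"
```

```text
10.68 [0.5117, 0.1347, 0.2266] [[0.912, -0.411, 0.002], [-0.411, -0.912, -0.0], [0.002, -0.001, -1.0]] F [0.7, 0.3, 0.5] M [-0.02, -0.06, 0.04] op 0.0513 0.0
tank [-24.9 165.7 223.6] shift [-0.011, -0.003, 0.016] turn [-0.001, -0.002, -0.002]
[ 37.3  71.1 110. ] [0.52964547 0.02290325 0.113     ]
[ 35.5   2.  110. ] [ 0.49975052 -0.03934639  0.113     ]
[[291.90903623 217.80544955]]
[[320.88087844 231.26048005]]
```

>>> {"method": "drive_tool", "body": {"rows": [[[-0.01,0,0.0],[0,0,0],0.8],[[-0.01,0,0.0],[0,0,0],0.8],[[-0.01,0,0.0],[0,0,0],0.8],[[-0.01,0,0.0],[0,0,0],0.8],[[-0.01,0,0.0],[0,0,0],0.8],[[-0.01,0,0.0],[0,0,0],0.8],[[-0.01,0,0.0],[0,0,0],0.8]]}}

```text
time_s: 11.55
ee_pos: [0.5113, 0.136, 0.2271]
orientation: [[0.912, -0.41, 0.003], [-0.41, -0.912, 0.0], [0.002, -0.001, -1.0]]
wrist_force: [-0.8, -1.3, 5.5]
opening: 0.0192
finger_force: 59.2
```

```bash
python3 -c "
from h import *
plan(tk(-26,166,222),TP[2])"
```

```text
11.55 [0.5113, 0.136, 0.2271] [[0.912, -0.41, 0.003], [-0.41, -0.912, 0.0], [0.002, -0.001, -1.0]] F [-0.8, -1.3, 5.5] M [-0.08, 0.27, 0.02] op 0.0192 59.19978618621826
tank [-25.8 166.7 224.1] shift [-0.002, 0.007, 0.021] turn [-0.002, -0.003, -0.0]
```

>>> {"method": "drive_tool", "body": {"rows": [[[0,0,-0.06],[0,0,0],0.8],[[0,0,-0.13],[0,0,0],0.8],[[0,0,-0.13],[0,0,0],0.8],[[-0.3,0,-0.13],[0,0,0],0.8],[[-0.6,0,-0.13],[0,0,0],0.8],[[-0.6,0,-0.13],[0,0,0],0.8],[[-0.6,0,-0.6],[0,0,0],0.8],[[-0.6,0,-1],[0,0,0],0.8],[[-0.6,0,-1],[0,0,0],0.8]]}}

```text
time_s: 12.68
ee_pos: [0.4585, 0.1607, 0.3292]
orientation: [[0.912, -0.411, 0.009], [-0.411, -0.912, 0.002], [0.007, -0.005, -1.0]]
wrist_force: [0.5, 0.2, -1.7]
opening: 0.0193
finger_force: 59.2
```

>>> {"method": "drive_tool", "body": {"rows": [[[0.5,0.2,-0.5],[0,0,0],0.8],[[1,0.95,-0.6],[0,0,0],0.8],[[1,0.95,-0.6],[0,0,0],0.8],[[1,0.95,-0.6],[0,0,0],0.8],[[1,0.95,-0.6],[0,0,0],0.8]]}}

```text
time_s: 13.3
ee_pos: [0.5073, 0.0329, 0.3839]
orientation: [[0.912, -0.41, -0.002], [-0.41, -0.912, 0.001], [-0.003, 0.0, -1.0]]
wrist_force: [-0.9, -0.6, -0.9]
opening: 0.0192
finger_force: 59.0
```

```bash
python3 -c "
from h import *
t=snap('top','t3'); s=snap('scene','s3')
plan(tk(57,72,250),TP[2])
s=manip.observe();R=np.array(s['orientation']);p=np.array(s['ee_pos'])
off=lambda x,z:p+R@np.array([x,0,-z+.0521])
print('pred hook tip/cup proj',proj('scene',[off(0,-.0915),off(0,.079)]).round(1).tolist(),proj('top',[off(0,-.0915),off(0,.079),off(0,0)]).round(1).tolist())
for c in('top','scene'):
  print(c,[(np.round(q['uv'],1).tolist(),round(q['p'],2)) for q in manip.tip_of('picker',c)[:2]],[(np.round(q['bbox'],1).tolist(),round(q['p'],2)) for q in manip.look_for('picker',c)[:2]])
  print(c,[(np.round(q['uv'],1).tolist(),round(q['p'],2)) for q in manip.tip_of('basket_a',c)[:3]])
b=cv2.imread('pics/s3.png')[60:180,265:425];a=cv2.imread('pics/t3.png')[180:310,215:375]
cv2.imwrite('pics/c6.png',np.hstack([cv2.resize(b,(400,300),interpolation=2),cv2.resize(a,(369,300),interpolation=2)]))"
```

```text
13.4 [0.5072, 0.0342, 0.3844] [[0.913, -0.407, -0.002], [-0.407, -0.913, 0.001], [-0.002, 0.0, -1.0]] F [0.6, -0.9, -1.5] M [0.02, 0.02, -0.03] op 0.0192 59.048277139663696
tank [ 12.2  72.2 381.4] shift [0.45, 0.003, 1.313] turn [0.0, 0.002, 0.003]
pred hook tip/cup proj [[354.3, 134.7], [361.7, 77.8]] [[283.8, 226.6], [273.4, 225.2], [278.8, 225.9]]
top [] []
top [([318.0, 230.6], 0.91), ([297.9, 219.5], 0.72)]
scene [([356.8, 107.0], 0.88)] [([353.0, 74.4, 14.3, 60.0], 0.61)]
scene []
```

View pics/c6.png

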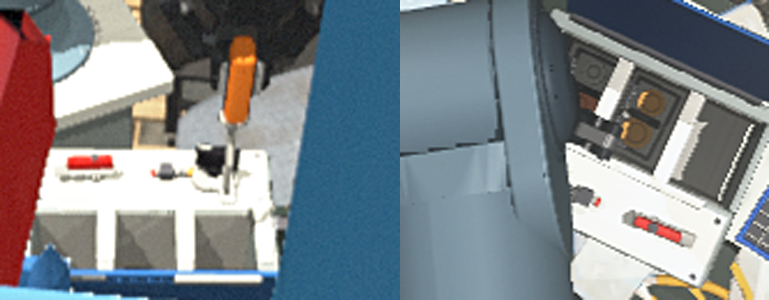

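>>> {"method": "drive_tool", "body": {"rows": [[[0.45,0.005,0],[0,0,0],0.8],[[0.45,0.005,0],[0,0,0],0.8],[[0.45,0.005,0.4],[0,0,0],0.8],[[0.45,0.005,0.8],[0,0,0],0.8],[[0.45,0.005,1],[0,0,0],0.8],[[0.45,0.005,1],[0,0,0],0.8],[[0.45,0.005,1],[0,0,0],0.8]]}}

```text
time_s: 14.58
ee_pos: [0.5492, 0.0141, 0.2866]
orientation: [[0.912, -0.41, 0.002], [-0.41, -0.912, 0.0], [0.002, -0.001, -1.0]]
wrist_force: [-0.2, 0.5, -0.9]
opening: 0.0191
finger_force: 59.2
```

```bash
python3 -c "
from h import *
plan(tk(57.5,71.5,226),TP[2])"
```

```text
14.57 [0.5492, 0.0141, 0.2866] [[0.912, -0.41, 0.002], [-0.41, -0.912, 0.0], [0.002, -0.001, -1.0]] F [-0.2, 0.5, -0.9] M [-0.02, 0.03, 0.04] op 0.0191 59.150261878967285
tank [ 58.8  71.  283.6] shift [-0.014, -0.005, 0.576] turn [-0.001, -0.002, -0.0]
```

>>> {"method": "drive_tool", "body": {"rows": [[[-0.01,0,0.15],[0,0,0],0.8],[[-0.01,0,0.3],[0,0,0],0.8],[[-0.01,0,0.45],[0,0,0],0.8],[[-0.01,0,0.575],[0,0,0],0.8],[[-0.01,0,0.575],[0,0,0],0.8],[[-0.01,0,0.575],[0,0,0],0.8]]}}

```text
time_s: 15.32
ee_pos: [0.548, 0.0142, 0.228]
orientation: [[0.912, -0.41, 0.001], [-0.41, -0.912, 0.0], [0.0, -0.0, -1.0]]
wrist_force: [-0.7, -0.1, -1.8]
opening: 0.0193
finger_force: 59.2
```

```bash
python3 -c "
from h import *
plan(tk(37.5,71.5,226),TP[2])"
```

```text
15.32 [0.548, 0.0142, 0.228] [[0.912, -0.41, 0.001], [-0.41, -0.912, 0.0], [0.0, -0.0, -1.0]] F [-0.7, -0.1, -1.8] M [-0.01, 0.01, 0.0] op 0.0193 59.150020480155945
tank [ 57.6  70.7 225. ] shift [-0.201, -0.008, -0.01] turn [-0.001, -0.001, -0.0]
```

>>> {"method": "drive_tool", "body": {"rows": [[[-0.1,0,0],[0,0,0],0.8],[[-0.2,0,0],[0,0,0],0.8],[[-0.2,0,0],[0,0,0],0.8],[[-0.2,0,-0.1],[0,0,0],0.8],[[-0.2,0,-0.2],[0,0,0],0.8],[[-0.2,0,-0.3],[0,0,0],0.8],[[-0.2,0,-0.35],[0,0,0],0.8],[[-0.2,0,-0.35],[0,0,0],0.8],[[-0.2,0,-0.35],[0,0,0],0.8],[[-0.2,0,-0.35],[0,0,0],0.8]]}}

```text
time_s: 16.58
ee_pos: [0.5292, 0.0223, 0.2623]
orientation: [[0.912, -0.41, -0.001], [-0.41, -0.912, 0.0], [-0.001, 0.0, -1.0]]
wrist_force: [0.7, 0.3, -3.8]
opening: 0.019
finger_force: 59.0
```

```bash
python3 -c "
from h import *
plan(tk(37.5,71.5,420),TP[2])"
```

```text
16.57 [0.5292, 0.0223, 0.2623] [[0.912, -0.41, -0.001], [-0.41, -0.912, 0.0], [-0.001, 0.0, -1.0]] F [0.7, 0.3, -3.8] M [0.02, -0.12, -0.05] op 0.019 58.994654417037964
tank [ 37.1  70.3 259.3] shift [0.002, -0.011, -1.607] turn [0.0, 0.001, -0.0]
```

>>> {"method": "drive_tool", "body": {"rows": [[[0,0,-0.2],[0,0,0],0.8],[[0,0,-0.4],[0,0,0],0.8],[[0,0,-0.6],[0,0,0],0.8],[[0,0,-0.8],[0,0,0],0.8],[[0,0,-1],[0,0,0],0.8]]}}

```text
time_s: 17.2
ee_pos: [0.529, 0.0222, 0.3629]
orientation: [[0.912, -0.41, -0.001], [-0.41, -0.912, -0.0], [-0.001, 0.001, -1.0]]
wrist_force: [0.9, 0.2, -3.7]
opening: 0.0191
finger_force: 59.2
```

>>> {"method": "drive_tool", "body": {"rows": [[[0,0,-0.2],[0,0,0],0.8],[[0,0,-0.35],[0,0,0],0.8],[[0,0,-0.35],[0,0,0],0.8],[[0,0.1,-0.35],[0,0,0],0.8],[[0,0.25,-0.35],[0,0,0],0.8],[[0,0.4,-0.35],[0,0,0],0.8],[[0,0.55,-0.35],[0,0,0],0.8],[[0,0.7,-0.35],[0,0,0],0.8],[[0,0.85,-0.35],[0,0,0],0.8],[[0,1,-0.35],[0,0,0],0.8]]}}

```text
time_s: 18.45
ee_pos: [0.488, -0.0699, 0.3978]
orientation: [[0.912, -0.41, 0.0], [-0.41, -0.912, -0.0], [0.0, 0.0, -1.0]]
wrist_force: [0.8, 0.2, -3.3]
opening: 0.0193
finger_force: 59.4
```

>>> {"method": "drive_tool", "body": {"rows": [[[0,0.15,0],[0,0,0],0.8],[[0,0.3,0],[0,0,0],0.8],[[0,0.45,0],[0,0,0],0.8],[[0,0.6,0],[0,0,0],0.8],[[0,0.75,0],[0,0,0],0.8],[[0,0.9,0],[0,0,0],0.8],[[0,1,0],[0,0,0],0.8]]}}

```text
time_s: 19.32
ee_pos: [0.4469, -0.1614, 0.3978]
orientation: [[0.912, -0.411, -0.0], [-0.411, -0.912, -0.0], [-0.0, 0.0, -1.0]]
wrist_force: [-1.2, 0.1, -3.1]
opening: 0.0198
finger_force: 59.4
```

>>> {"method": "drive_tool", "body": {"rows": [[[0.1,0.15,0],[0,0,0],0.8],[[0.2,0.3,0],[0,0,0],0.8],[[0.3,0.45,0],[0,0,0],0.8],[[0.4,0.6,0],[0,0,0],0.8],[[0.5,0.75,0],[0,0,0],0.8],[[0.6,0.9,0],[0,0,0],0.8],[[0.7,1,0],[0,0,0],0.8],[[0.7,1,0],[0,0,0],0.8],[[0.7,1,0],[0,0,0],0.8],[[0.7,1,0],[0,0,0],0.8]]}}

```text
time_s: 20.58
ee_pos: [0.4706, -0.2788, 0.3979]
orientation: [[0.913, -0.408, 0.0], [-0.408, -0.913, 0.001], [-0.0, -0.001, -1.0]]
wrist_force: [1.2, -0.2, -3.1]
opening: 0.0191
finger_force: 59.4
```

```bash
python3 -c "
from h import *
plan(tk(107.7,-231.8,300),TP[2])
snap('top','t4'); snap('scene','s4')
m=manip.masks_of('tray','top')
for q in m[:2]:
    r=cv2.minAreaRect(np.argwhere(q['region'])[:,::-1].astype(np.float32)); bx=cv2.boxPoints(r)
    print(q['p'],q['bbox'],[ti(atz('top',b,.069))[:2].tolist() for b in bx])
cv2.imwrite('pics/c7.png',cv2.resize(cv2.imread('pics/t4.png')[170:330,260:470],None,fx=3.5,fy=3.5,interpolation=2))"
```

```text
20.57 [0.4706, -0.2788, 0.3979] [[0.913, -0.408, 0.0], [-0.408, -0.913, 0.001], [-0.0, -0.001, -1.0]] F [1.2, -0.2, -3.1] M [0.09, -0.06, -0.0] op 0.0191 59.37654733657837
tank [ 107.  -228.4  394.9] shift [0.007, 0.035, 0.949] turn [-0.001, 0.0, 0.002]
```

View pics/c7.png

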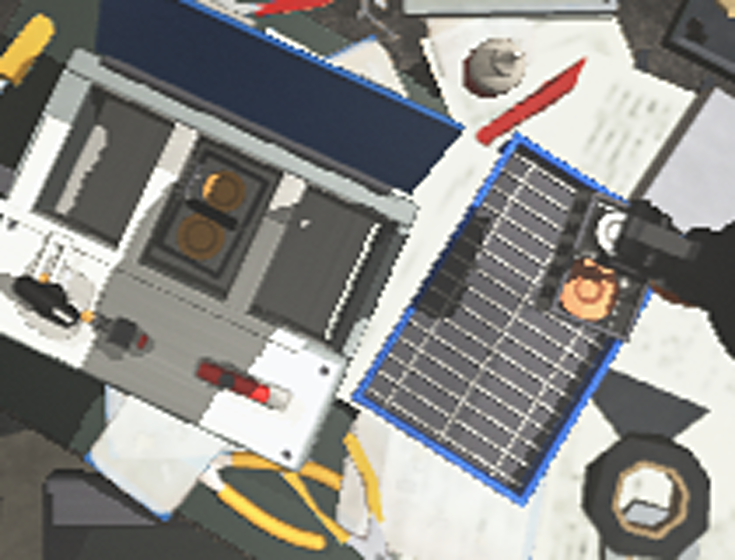

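The tray is unmoved (corners (407,209), (361,284), (409,313)), and basket C hangs level on the hook. Lowering it now.

>>> {"method": "drive_tool", "body": {"rows": [[[0,0.03,0.2],[0,0,0],0.8],[[0,0.03,0.4],[0,0,0],0.8],[[0,0.03,0.6],[0,0,0],0.8],[[0,0.03,0.8],[0,0,0],0.8],[[0,0.03,1],[0,0,0],0.8],[[0,0.03,1],[0,0,0],0.8]]}}

```text
time_s: 21.48
ee_pos: [0.4678, -0.282, 0.2959]
orientation: [[0.912, -0.41, -0.004], [-0.41, -0.912, 0.002], [-0.004, -0.0, -1.0]]
wrist_force: [-0.0, 0.2, -3.1]
opening: 0.0194
finger_force: 59.2
```

>>> {"method": "drive_tool", "body": {"rows": [[[0,0,0.15],[0,0,0],0.8],[[0,0,0.3],[0,0,0],0.8],[[0,0,0.4],[0,0,0],0.8],[[0,0,0.45],[0,0,0],0.8],[[0,0,0.5],[0,0,0],0.8],[[0,0,0.55],[0,0,0],0.8],[[0,0,0.6],[0,0,0],0.8],[[0,0,0.67],[0,0,0],0.8],[[0,0,0.67],[0,0,0],0.8],[[0,0,0.67],[0,0,0],0.8]]}}

```text
time_s: 22.72
ee_pos: [0.4693, -0.2829, 0.231]
orientation: [[0.912, -0.41, 0.0], [-0.41, -0.912, -0.0], [0.0, -0.0, -1.0]]
wrist_force: [-0.4, 0.8, -1.3]
opening: 0.0194
finger_force: 59.7
```

```bash
python3 -c "
from h import *
plan(tk(127.7,-231.8,224),TP[2])"
```

```text
22.73 [0.4693, -0.2829, 0.231] [[0.912, -0.41, 0.0], [-0.41, -0.912, -0.0], [0.0, -0.0, -1.0]] F [-0.4, 0.8, -1.3] M [-0.02, -0.03, 0.07] op 0.0194 59.66811776161194
tank [ 107.5 -232.6  228. ] shift [0.202, -0.008, 0.04] turn [-0.0, -0.001, -0.0]
```

>>> {"method": "drive_tool", "body": {"rows": [[[0,0,0.045],[0,0,0],0.8],[[0,0,0.045],[0,0,0],0.8],[[0.1,0,0.045],[0,0,0],0.8],[[0.2,0,0.045],[0,0,0],0.8],[[0.2,0,0.045],[0,0,0],0.8],[[0.2,0,0.045],[0,0,0],0.8]]}}

```text
time_s: 23.48
ee_pos: [0.4874, -0.2909, 0.2261]
orientation: [[0.912, -0.41, -0.0], [-0.41, -0.912, 0.0], [-0.001, -0.0, -1.0]]
wrist_force: [-0.6, -0.2, -0.5]
opening: 0.0191
finger_force: 59.7
```

```bash
python3 -c "
from h import *
st()"
```

```text
23.48 [0.4874, -0.2909, 0.2261] [[0.912, -0.41, -0.0], [-0.41, -0.912, 0.0], [-0.001, -0.0, -1.0]] F [-0.6, -0.2, -0.5] M [0.05, -0.04, -0.02] op 0.0191 59.668203592300415
```

>>> {"method": "drive_tool", "body": {"rows": [[[0,0,-0.1],[0,0,0],0.8],[[0,0,-0.2],[0,0,0],0.8],[[0,0,-0.4],[0,0,0],0.8],[[0,0,-0.7],[0,0,0],0.8],[[0,0,-1],[0,0,0],0.8]]}}

```text
time_s: 24.1
ee_pos: [0.4873, -0.291, 0.3281]
orientation: [[0.912, -0.41, 0.001], [-0.41, -0.912, -0.001], [0.001, 0.0, -1.0]]
wrist_force: [0.3, -0.6, -1.1]
opening: 0.0192
finger_force: 59.7
```

>>> {"method": "drive_tool", "body": {"rows": [[[-0.2,0,-0.5],[0,0,0],0.8],[[-0.5,-0.3,-0.6],[0,0,0],0.8],[[-0.7,-0.7,-0.6],[0,0,0],0.8],[[-0.7,-1,-0.6],[0,0,0],0.8]]}}

```text
time_s: 24.6
ee_pos: [0.4641, -0.1688, 0.3882]
orientation: [[0.913, -0.409, 0.002], [-0.409, -0.913, -0.002], [0.003, 0.001, -1.0]]
wrist_force: [0.3, -0.6, -0.2]
opening: 0.0196
finger_force: 59.7
```

>>> {"method": "drive_tool", "body": {"rows": [[[0,-0.4,0],[0,0,0],0.8],[[0,-0.8,0],[0,0,0],0.8],[[0,-0.8,0],[0,0,0],0.8],[[0,-0.8,0],[0,0,0],0.8]]}}

```text
time_s: 25.1
ee_pos: [0.4971, -0.0986, 0.387]
orientation: [[0.912, -0.41, 0.001], [-0.41, -0.912, -0.001], [0.001, 0.001, -1.0]]
wrist_force: [-0.0, 0.2, -1.3]
opening: 0.0194
finger_force: 59.6
```

```bash
python3 -c "
from h import *
plan(tk(55.5,1,226),TP[2])
snap('top','t5'); 
print([(np.round(q['uv'],1).tolist(),round(q['p'],2)) for q in manip.tip_of('basket_a','top')[:3]])
print(proj('top',[tk(107.7,-231.8,50),tk(35.5,2,52),tk(35.5,2,110)]).round(1).tolist())
cv2.imwrite('pics/c8.png',cv2.resize(cv2.imread('pics/t5.png')[170:330,260:470],None,fx=3.5,fy=3.5,interpolation=2))"
```

```text
25.1 [0.4971, -0.0986, 0.387] [[0.912, -0.41, 0.001], [-0.41, -0.912, -0.001], [0.001, 0.001, -1.0]] F [-0.0, 0.2, -1.3] M [-0.02, 0.02, -0.01] op 0.0194 59.64732885360718
tank [ 57.4 -53.1 384. ] shift [-0.021, -0.542, 1.579] turn [0.001, -0.001, -0.0]
[([419.4, 245.2], 0.71), ([318.8, 229.5], 0.68)]
[[416.9, 243.8], [320.5, 230.8], [320.2, 230.7]]
```

View pics/c8.png

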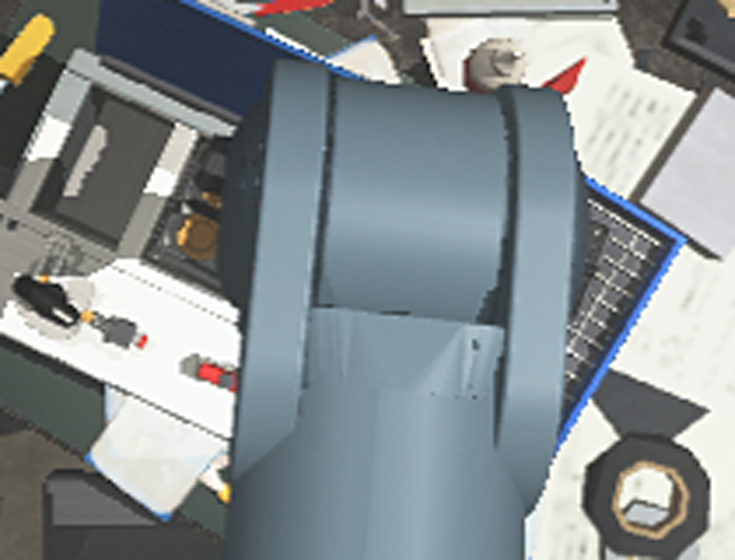

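The arm hides the tray's middle, but its right corner (456,238) is where it was. Basket A is still in the middle well, so I'll fetch it next.

>>> {"method": "drive_tool", "body": {"rows": [[[-0.01,-0.3,0],[0,0,0],0.8],[[-0.01,-0.54,0],[0,0,0],0.8],[[-0.01,-0.54,0],[0,0,0],0.8],[[-0.01,-0.54,0.4],[0,0,0],0.8],[[-0.01,-0.54,0.8],[0,0,0],0.8],[[-0.01,-0.54,1],[0,0,0],0.8],[[-0.01,-0.54,1],[0,0,0],0.8],[[-0.01,-0.54,1],[0,0,0],0.8]]}}

```text
time_s: 26.2
ee_pos: [0.5191, -0.0498, 0.2875]
orientation: [[0.911, -0.412, 0.002], [-0.412, -0.911, -0.001], [0.002, -0.0, -1.0]]
wrist_force: [-0.2, -0.2, -1.2]
opening: 0.0195
finger_force: 59.8
```

```bash
python3 -c "
from h import *
plan(tk(56,1,226),TP[2])
snap('top','t6')
print([(np.round(q['uv'],1).tolist(),round(q['p'],2)) for q in manip.tip_of('basket_a','top')[:3]])"
```

```text
26.2 [0.5191, -0.0498, 0.2875] [[0.911, -0.412, 0.002], [-0.412, -0.911, -0.001], [0.002, -0.0, -1.0]] F [-0.2, -0.2, -1.2] M [0.01, -0.0, 0.02] op 0.0195 59.75368559360504
tank [ 57.4   0.4 284.5] shift [-0.015, -0.006, 0.585] turn [-0.0, -0.002, -0.003]
[([415.7, 245.3], 0.74)]
```

>>> {"method": "drive_tool", "body": {"rows": [[[-0.01,0,0.15],[0,0,0],0.8],[[-0.01,0,0.3],[0,0,0],0.8],[[-0.01,0,0.45],[0,0,0],0.8],[[-0.01,0,0.585],[0,0,0],0.8],[[-0.01,0,0.585],[0,0,0],0.8],[[-0.01,0,0.585],[0,0,0],0.8]]}}

```text
time_s: 27.05
ee_pos: [0.5179, -0.048, 0.2279]
orientation: [[0.912, -0.41, 0.0], [-0.41, -0.912, 0.0], [0.0, -0.0, -1.0]]
wrist_force: [-0.1, -0.6, -0.9]
opening: 0.0191
finger_force: 59.8
```

```bash
python3 -c "
from h import *
plan(tk(35.7,1,226),TP[2])"
```

```text
27.05 [0.5179, -0.048, 0.2279] [[0.912, -0.41, 0.0], [-0.41, -0.912, 0.0], [0.0, -0.0, -1.0]] F [-0.1, -0.6, -0.9] M [0.03, 0.01, -0.01] op 0.0191 59.75329041481018
tank [ 55.6   1.6 224.9] shift [-0.199, 0.006, -0.011] turn [-0.0, -0.0, -0.0]
```

>>> {"method": "drive_tool", "body": {"rows": [[[-0.1,0,0],[0,0,0],0.8],[[-0.2,0,0],[0,0,0],0.8],[[-0.2,0,0],[0,0,0],0.8],[[-0.2,0,-0.1],[0,0,0],0.8],[[-0.2,0,-0.2],[0,0,0],0.8],[[-0.2,0,-0.3],[0,0,0],0.8],[[-0.2,0,-0.35],[0,0,0],0.8],[[-0.2,0,-0.35],[0,0,0],0.8],[[-0.2,0,-0.35],[0,0,0],0.8],[[-0.2,0,-0.35],[0,0,0],0.8]]}}

```text
time_s: 28.3
ee_pos: [0.4989, -0.0398, 0.2623]
orientation: [[0.912, -0.41, -0.001], [-0.41, -0.912, 0.0], [-0.001, 0.0, -1.0]]
wrist_force: [-0.4, -0.0, -3.3]
opening: 0.0193
finger_force: 59.3
```

```bash
python3 -c "
from h import *
plan(tk(35.7,1,390),TP[2])"
```

```text
28.3 [0.4989, -0.0398, 0.2623] [[0.912, -0.41, -0.001], [-0.41, -0.912, 0.0], [-0.001, 0.0, -1.0]] F [-0.4, -0.0, -3.3] M [-0.03, -0.06, 0.03] op 0.0193 59.259148836135864
tank [ 35.    1.2 259.3] shift [0.006, 0.003, -1.307] turn [0.0, 0.001, -0.0]
```

>>> {"method": "drive_tool", "body": {"rows": [[[0,0,-0.2],[0,0,0],0.8],[[0,0,-0.4],[0,0,0],0.8],[[0,0,-0.6],[0,0,0],0.8],[[0,0,-0.8],[0,0,0],0.8],[[0,0,-1],[0,0,0],0.8]]}}

```text
time_s: 28.92
ee_pos: [0.499, -0.0398, 0.363]
orientation: [[0.912, -0.41, -0.001], [-0.41, -0.912, 0.0], [-0.001, 0.0, -1.0]]
wrist_force: [0.1, -0.0, -2.9]
opening: 0.0193
finger_force: 59.2
```

>>> {"method": "drive_tool", "body": {"rows": [[[0,0,-0.2],[0,0,0],0.8],[[0,0,-0.35],[0,0,0],0.8],[[0,0,-0.35],[0,0,0],0.8],[[0,0.1,-0.35],[0,0,0],0.8],[[0,0.25,-0.35],[0,0,0],0.8],[[0,0.4,-0.35],[0,0,0],0.8],[[0,0.55,-0.35],[0,0,0],0.8],[[0,0.7,-0.35],[0,0,0],0.8],[[0,0.85,-0.35],[0,0,0],0.8],[[0,1,-0.35],[0,0,0],0.8]]}}

```text
time_s: 30.18
ee_pos: [0.4579, -0.1321, 0.3978]
orientation: [[0.912, -0.41, 0.0], [-0.41, -0.912, -0.0], [0.0, 0.0, -1.0]]
wrist_force: [-0.4, 1.2, -3.0]
opening: 0.0194
finger_force: 59.4
```

>>> {"method": "drive_tool", "body": {"rows": [[[-0.04,0.2,0],[0,0,0],0.8],[[-0.08,0.4,0],[0,0,0],0.8],[[-0.12,0.6,0],[0,0,0],0.8],[[-0.16,0.75,0],[0,0,0],0.8],[[-0.2,0.9,0],[0,0,0],0.8],[[-0.23,1,0],[0,0,0],0.8]]}}

```text
time_s: 30.92
ee_pos: [0.3958, -0.2136, 0.3978]
orientation: [[0.912, -0.41, 0.0], [-0.41, -0.912, 0.0], [0.0, -0.0, -1.0]]
wrist_force: [0.2, -0.4, -2.6]
opening: 0.0193
finger_force: 59.4
```

>>> {"method": "drive_tool", "body": {"rows": [[[0,0.12,0],[0,0,0],0.8],[[0,0.21,0],[0,0,0],0.8],[[0,0.21,0],[0,0,0],0.8],[[0,0.21,0],[0,0,0],0.8],[[0,0.21,0],[0,0,0],0.8]]}}

```text
time_s: 31.55
ee_pos: [0.3882, -0.2313, 0.3978]
orientation: [[0.913, -0.409, 0.0], [-0.409, -0.913, 0.0], [0.0, -0.0, -1.0]]
wrist_force: [0.7, -0.0, -3.8]
opening: 0.0193
finger_force: 59.4
```

```bash
python3 -c "
from h import *
plan(tk(12.5,-220,300),TP[2])
snap('top','t7'); snap('scene','s7')
print([(np.round(q['uv'],1).tolist(),round(q['p'],2)) for q in manip.tip_of('basket_a','top')[:3]])
cv2.imwrite('pics/c9.png',cv2.resize(cv2.imread('pics/t7.png')[170:330,260:470],None,fx=3.5,fy=3.5,interpolation=2))"
```

```text
31.55 [0.3882, -0.2313, 0.3978] [[0.913, -0.409, 0.0], [-0.409, -0.913, 0.0], [0.0, -0.0, -1.0]] F [0.7, -0.0, -3.8] M [0.04, -0.01, 0.02] op 0.0193 59.40362513065338
tank [  12.4 -218.8  394.8] shift [0.001, 0.012, 0.948] turn [-0.001, -0.0, 0.001]
[([405.2, 282.5], 0.8), ([419.4, 244.3], 0.75)]
```

View pics/c9.png

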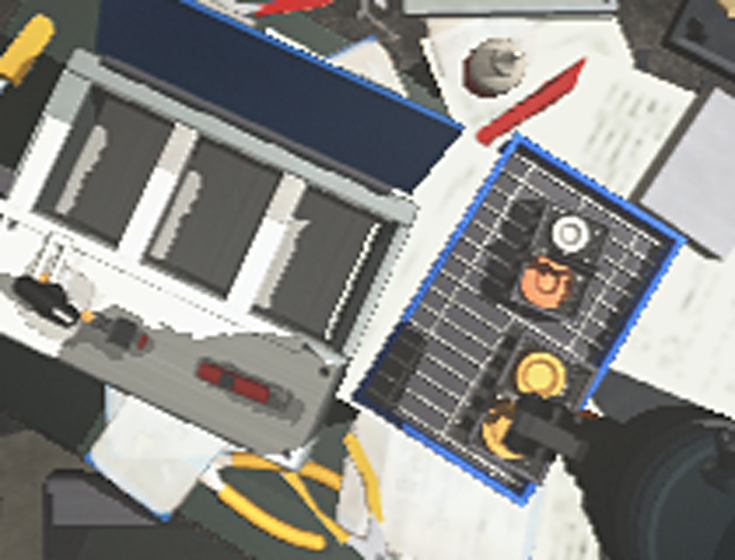

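Basket C stands upright on the grid at about (416,244), and A hangs over the near half of the tray. Lowering A.

>>> {"method": "drive_tool", "body": {"rows": [[[0,0.01,0.2],[0,0,0],0.8],[[0,0.01,0.4],[0,0,0],0.8],[[0,0.01,0.6],[0,0,0],0.8],[[0,0.01,0.8],[0,0,0],0.8],[[0,0.01,1],[0,0,0],0.8],[[0,0.01,1],[0,0,0],0.8]]}}

```text
time_s: 32.45
ee_pos: [0.3862, -0.2322, 0.2961]
orientation: [[0.912, -0.41, -0.004], [-0.41, -0.912, 0.002], [-0.004, -0.001, -1.0]]
wrist_force: [-0.6, 0.9, -2.6]
opening: 0.0194
finger_force: 59.3
```

>>> {"method": "drive_tool", "body": {"rows": [[[0,0,0.15],[0,0,0],0.8],[[0,0,0.3],[0,0,0],0.8],[[0,0,0.4],[0,0,0],0.8],[[0,0,0.45],[0,0,0],0.8],[[0,0,0.5],[0,0,0],0.8],[[0,0,0.55],[0,0,0],0.8],[[0,0,0.6],[0,0,0],0.8],[[0,0,0.71],[0,0,0],0.8],[[0,0,0.71],[0,0,0],0.8],[[0,0,0.71],[0,0,0],0.8]]}}

```text
time_s: 33.7
ee_pos: [0.3874, -0.2329, 0.2268]
orientation: [[0.912, -0.41, 0.0], [-0.41, -0.912, 0.0], [0.0, -0.0, -1.0]]
wrist_force: [-0.5, 0.4, -0.9]
opening: 0.0198
finger_force: 59.6
```

```bash
python3 -c "
from h import *
plan(tk(32.5,-220,224),TP[2])"
```

```text
33.7 [0.3874, -0.2329, 0.2268] [[0.912, -0.41, 0.0], [-0.41, -0.912, 0.0], [0.0, -0.0, -1.0]] F [-0.5, 0.4, -0.9] M [-0.01, -0.06, -0.0] op 0.0198 59.60886240005493
tank [  12.3 -220.6  223.8] shift [0.202, -0.006, -0.002] turn [-0.0, -0.0, -0.0]
```

>>> {"method": "drive_tool", "body": {"rows": [[[0.1,0,0.005],[0,0,0],0.8],[[0.2,0,0.005],[0,0,0],0.8],[[0.2,0,0.005],[0,0,0],0.8],[[0.2,0,0.005],[0,0,0],0.8],[[0.2,0,-0.1],[0,0,0],0.8],[[0.2,0,-0.2],[0,0,0],0.8],[[0.2,0,-0.5],[0,0,0],0.8],[[0.2,0,-1],[0,0,0],0.8]]}}

```text
time_s: 34.7
ee_pos: [0.4043, -0.2405, 0.3268]
orientation: [[0.912, -0.41, -0.003], [-0.41, -0.912, 0.002], [-0.004, -0.0, -1.0]]
wrist_force: [0.7, -0.5, -0.2]
opening: 0.0193
finger_force: 59.6
```

>>> {"method": "drive_tool", "body": {"rows": [[[0,0,-0.6],[0,0,0],0.8],[[0,-0.3,-0.7],[0,0,0],0.8],[[0,-0.7,-0.7],[0,0,0],0.8],[[0,-1,-0.7],[0,0,0],0.8]]}}

```text
time_s: 35.2
ee_pos: [0.4473, -0.1481, 0.3984]
orientation: [[0.913, -0.409, 0.002], [-0.409, -0.913, -0.001], [0.003, -0.0, -1.0]]
wrist_force: [-0.9, -0.7, -1.5]
opening: 0.0193
finger_force: 59.8
```

>>> {"method": "drive_tool", "body": {"rows": [[[0,-0.5,0],[0,0,0],0.8],[[0,-1,0],[0,0,0],0.8]]}}

```text
time_s: 35.45
ee_pos: [0.4879, -0.0576, 0.398]
orientation: [[0.912, -0.411, 0.002], [-0.411, -0.912, -0.001], [0.002, 0.0, -1.0]]
wrist_force: [0.9, -0.5, -0.2]
opening: 0.0197
finger_force: 59.7
```

>>> {"method": "drive_tool", "body": {"rows": [[[-0.4,-0.5,0],[0,0,0],0.8],[[-0.6,-1,0],[0,0,0],0.8],[[-0.6,-1,0],[0,0,0],0.8]]}}

```text
time_s: 35.83
ee_pos: [0.473, 0.064, 0.3984]
orientation: [[0.917, -0.399, 0.003], [-0.399, -0.917, 0.001], [0.002, -0.002, -1.0]]
wrist_force: [-0.3, -0.7, -1.4]
opening: 0.0194
finger_force: 59.7
```

>>> {"method": "drive_tool", "body": {"rows": [[[-0.3,-0.5,0],[0,0,0],0.8],[[-0.58,-0.86,0],[0,0,0],0.8],[[-0.58,-0.86,0],[0,0,0],0.8],[[-0.58,-0.86,0],[0,0,0],0.8]]}}

```text
time_s: 36.33
ee_pos: [0.4566, 0.158, 0.3972]
orientation: [[0.912, -0.411, 0.001], [-0.411, -0.912, -0.001], [0.001, 0.001, -1.0]]
wrist_force: [0.4, -0.4, -1.7]
opening: 0.0193
finger_force: 59.6
```

```bash
python3 -c "
from h import *
plan(tk(-86,166.5,237),TP[2])
snap('top','t8'); snap('scene','s8')
print([(np.round(q['uv'],1).tolist(),round(q['p'],2)) for q in manip.tip_of('basket_a','top')[:3]], proj('top',[tk(107.7,-231.8,50),tk(12.5,-220,50)]).round(1).tolist())
m=manip.masks_of('tray','top')
for q in m[:1]: print(q['p'],q['bbox'])
cv2.imwrite('pics/c10.png',cv2.resize(cv2.imread('pics/t8.png')[170:330,330:470],None,fx=3.5,fy=3.5,interpolation=2))"
```

```text
36.33 [0.4566, 0.158, 0.3972] [[0.912, -0.411, 0.001], [-0.411, -0.912, -0.001], [0.001, 0.001, -1.0]] F [0.4, -0.4, -1.7] M [-0.01, -0.03, 0.03] op 0.0193 59.64196264743805
tank [-84.7 164.4 394.2] shift [-0.015, -0.023, 1.572] turn [0.001, -0.002, -0.002]
[([398.0, 274.2], 0.82), ([416.2, 244.4], 0.78)] [[416.9, 243.8], [397.2, 276.6]]
0.67 [358.8, 207.6, 98.1, 106.3]
```

View pics/c10.png

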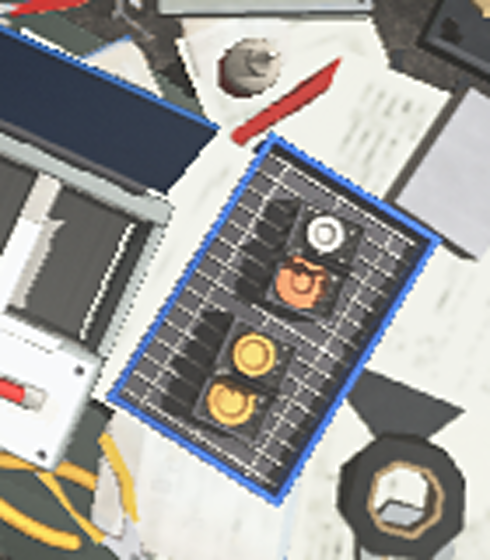

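Both baskets stand level on the grid, at about (416,244) and (398,275). Returning the picker to its fork.

>>> {"method": "drive_tool", "body": {"rows": [[[-0.015,-0.02,0.4],[0,0,0],0.8],[[-0.015,-0.02,0.7],[0,0,0],0.8],[[-0.015,-0.02,1],[0,0,0],0.8],[[-0.015,-0.02,1],[0,0,0],0.8]]}}

```text
time_s: 37.02
ee_pos: [0.4541, 0.1599, 0.2943]
orientation: [[0.911, -0.411, -0.006], [-0.411, -0.911, -0.001], [-0.005, 0.004, -1.0]]
wrist_force: [-0.7, -0.6, -2.0]
opening: 0.0195
finger_force: 59.5
```

>>> {"method": "drive_tool", "body": {"rows": [[[0,0,0.25],[0,0,0],0.8],[[0,0,0.45],[0,0,0],0.8],[[0,0,0.56],[0,0,0],0.8],[[0,0,0.56],[0,0,0],0.8],[[0,0,0.56],[0,0,0],0.8],[[0,0,0.56],[0,0,0],0.8]]}}

```text
time_s: 37.78
ee_pos: [0.4563, 0.162, 0.2418]
orientation: [[0.912, -0.41, 0.002], [-0.41, -0.912, 0.0], [0.002, -0.001, -1.0]]
wrist_force: [0.4, 0.1, -1.1]
opening: 0.0192
finger_force: 59.7
```

```bash
python3 -c "
from h import *
plan(tk(-26,166.7,237),TP[2])"
```

```text
37.77 [0.4563, 0.162, 0.2418] [[0.912, -0.41, 0.002], [-0.41, -0.912, 0.0], [0.002, -0.001, -1.0]] F [0.4, 0.1, -1.1] M [-0.0, 0.04, 0.02] op 0.0192 59.730514883995056
tank [-86.6 167.9 238.8] shift [0.606, 0.012, 0.019] turn [-0.001, -0.002, -0.001]
```

>>> {"method": "drive_tool", "body": {"rows": [[[0.2,0.01,0],[0,0,0],0.8],[[0.4,0.01,0],[0,0,0],0.8],[[0.605,0.01,0],[0,0,0],0.8],[[0.605,0.01,0],[0,0,0],0.8],[[0.605,0.01,0],[0,0,0],0.8],[[0.605,0.01,0],[0,0,0],0.8]]}}

```text
time_s: 38.52
ee_pos: [0.5097, 0.1367, 0.2407]
orientation: [[0.913, -0.409, -0.001], [-0.409, -0.913, 0.0], [-0.001, 0.0, -1.0]]
wrist_force: [-0.9, -0.4, -0.5]
opening: 0.0196
finger_force: 59.6
```

```bash
python3 -c "
from h import *
plan(tk(-25.8,166.7,224.1),TP[2])"
```

```text
38.52 [0.5097, 0.1367, 0.2407] [[0.913, -0.409, -0.001], [-0.409, -0.913, 0.0], [-0.001, 0.0, -1.0]] F [-0.9, -0.4, -0.5] M [0.05, 0.02, 0.05] op 0.0196 59.649327993392944
tank [-27.6 166.7 237.7] shift [0.018, 0.0, 0.136] turn [0.0, 0.001, 0.001]
```

>>> {"method": "drive_tool", "body": {"rows": [[[0.015,0,0.05],[0,0,0],0.8],[[0.015,0,0.1],[0,0,0],0.8],[[0.015,0,0.135],[0,0,0],0.8],[[0.015,0,0.14],[0,0,0],0.8],[[0.015,0,0.14],[0,0,0],0.8]]}}

```text
time_s: 39.15
ee_pos: [0.5115, 0.1355, 0.2271]
orientation: [[0.912, -0.41, -0.001], [-0.41, -0.912, -0.0], [-0.0, 0.001, -1.0]]
wrist_force: [-2.0, -1.8, 3.4]
opening: 0.0193
finger_force: 60.1
```

```bash
python3 -c "
from h import *
plan(tk(-25.8,166.7,224.1),TP[2])"
```

```text
39.15 [0.5115, 0.1355, 0.2271] [[0.912, -0.41, -0.001], [-0.41, -0.912, -0.0], [-0.0, 0.001, -1.0]] F [-2.0, -1.8, 3.4] M [-0.22, 0.61, -0.08] op 0.0193 60.11297106742859
tank [-25.4 166.3 224.1] shift [-0.004, -0.004, -0.0] turn [0.001, 0.001, -0.0]
```

>>> {"method": "drive_tool", "body": {"rows": [[[0,0,0],[0,0,0],0.2],[[0,0,0],[0,0,0],0],[[0,0,0],[0,0,0],0],[[0,0,0],[0,0,0],0],[[0,0,-0.3],[0,0,0],0],[[0,0,-0.6],[0,0,0],0],[[0,0,-1],[0,0,0],0],[[0,0,-1],[0,0,0],0]]}}

```text
time_s: 40.15
ee_pos: [0.514, 0.1366, 0.3307]
orientation: [[0.912, -0.41, 0.008], [-0.41, -0.912, 0.002], [0.007, -0.005, -1.0]]
wrist_force: [0.7, -0.1, 0.1]
opening: 0.0423
finger_force: 0.0
```

```bash
python3 -c "
from h import *
plan(tk(180,60,330),TP[2])
print(tk(127,0,295),tk(150,60,250))
snap('scene','s9'); snap('top','t9')
for c in('scene','top'): print([(np.round(q['uv'],1).tolist(),round(q['p'],2)) for q in manip.tip_of('lid_edge',c)[:2]],[(np.round(q['uv'],1).tolist(),round(q['p'],2)) for q in manip.tip_of('picker',c)[:2]])
for a in (1.75,1.825,1.9):
  P=tk(97-119*np.cos(a),0,177+119*np.sin(a)); print(a,ti(P),proj('scene',P).round(1),proj('top',P).round(1))
for uv,z in [((313,120),.12),((353,145),.05)]: print(ti(atz('top',uv,z)))
"
```

```text
40.15 [0.514, 0.1366, 0.3307] [[0.912, -0.41, 0.008], [-0.41, -0.912, 0.002], [0.007, -0.005, -1.0]] F [0.7, -0.1, 0.1] M [-0.03, 0.04, 0.01] op 0.0423 0.0
tank [-23.6 168.4 327.7] shift [2.036, 1.083, -0.014] turn [-0.006, -0.008, -0.0]
[ 0.58237248 -0.0786592   0.298     ] [ 0.62792902 -0.03334251  0.253     ]
[([322.7, 168.7], 0.91)] []
[([341.3, 180.8], 0.77), ([334.5, 203.8], 0.73)] [([242.9, 223.0], 0.59)]
1.75 [118.2  -0.  294.1] [[322.9 158.3]] [[337.9 192.1]]
1.825 [126.9   0.  292.2] [[322.9 162.4]] [[339.7 188.1]]
1.9 [135.5   0.  289.6] [[322.9 166.7]] [[341.5 184.3]]
[269.5 129.6 117. ]
[270.   18.7  47. ]
```

>>> {"method": "drive_tool", "body": {"rows": [[[0.5,0,-0.3],[0,0,0],0.9],[[1,0,-0.3],[0,0,0],1],[[1,0,-0.3],[0,0,0],1]]}}

```text
time_s: 40.83
ee_pos: [0.6056, 0.0899, 0.3542]
orientation: [[0.909, -0.416, -0.003], [-0.416, -0.909, -0.0], [-0.002, 0.001, -1.0]]
wrist_force: [-0.8, -0.9, -0.7]
opening: -0.0001
finger_force: 0.0
```

>>> {"method": "drive_tool", "body": {"rows": [[[0.5,0.3,0],[0,0,0],1],[[1,0.7,0],[0,0,0],1],[[1,0.7,0],[0,0,0],1],[[1,0.7,0],[0,0,0],1]]}}

```text
time_s: 41.32
ee_pos: [0.6647, -0.0099, 0.3556]
orientation: [[0.912, -0.41, -0.003], [-0.41, -0.912, 0.001], [-0.003, -0.0, -1.0]]
wrist_force: [-0.7, 0.7, -0.0]
opening: 0.0001
finger_force: 0.0
```

>>> {"method": "drive_tool", "body": {"rows": [[[0.15,0.3,0],[0,0,0],1],[[0.15,0.7,0],[0,0,0],1],[[0.15,0.75,0],[0,0,0],1],[[0.15,0.75,0.4],[0,0,0],1],[[0.15,0.75,0.85],[0,0,0],1],[[0.15,0.75,0.85],[0,0,0],1],[[0.15,0.75,0.85],[0,0,0],1]]}}

```text
time_s: 42.2
ee_pos: [0.6492, -0.0828, 0.2736]
orientation: [[0.913, -0.407, 0.002], [-0.407, -0.913, 0.001], [0.002, -0.002, -1.0]]
wrist_force: [0.8, 0.5, 0.7]
opening: -0.0001
finger_force: 0.0
```

```bash
python3 -c "
from h import *
plan(tk(75,20,267),TP[2])"
```

```text
42.2 [0.6492, -0.0828, 0.2736] [[0.913, -0.407, 0.002], [-0.407, -0.913, 0.001], [0.002, -0.002, -1.0]] F [0.8, 0.5, 0.7] M [0.01, -0.02, 0.04] op -0.0001 0.0
tank [189.7  23.6 270.6] shift [-1.147, 0.034, 0.034] turn [-0.002, -0.002, 0.003]
```

Push the lid forward past upright.

>>> {"method": "drive_tool", "body": {"rows": [[[-0.2,0,0],[0,0,0],1],[[-0.35,0,0],[0,0,0],1],[[-0.5,0,0],[0,0,0],1],[[-0.6,0,0],[0,0,0],1],[[-0.7,0,0],[0,0,0],1],[[-0.8,0,0],[0,0,0],1],[[-0.9,0,0],[0,0,0],1],[[-1,0,0],[0,0,0],1]]}}

```text
time_s: 43.2
ee_pos: [0.5574, -0.0435, 0.2731]
orientation: [[0.912, -0.41, 0.003], [-0.41, -0.912, -0.0], [0.003, -0.001, -1.0]]
wrist_force: [0.6, 0.2, 0.3]
opening: 0.0002
finger_force: 0.4
```

>>> {"method": "drive_tool", "body": {"rows": [[[-0.1,0,0],[0,0,0],1],[[-0.2,0,0],[0,0,0],1],[[-0.25,0,0],[0,0,0],1],[[-0.25,0,0],[0,0,0],1],[[-0.25,0,-0.4],[0,0,0],1],[[-0.25,0,-0.8],[0,0,0],1],[[-0.25,0,-1],[0,0,0],1],[[-0.25,0,-1],[0,0,0],1]]}}

```text
time_s: 44.2
ee_pos: [0.5358, -0.0337, 0.3737]
orientation: [[0.912, -0.41, 0.004], [-0.41, -0.912, -0.0], [0.004, -0.001, -1.0]]
wrist_force: [0.5, 0.4, 0.3]
opening: -0.0001
finger_force: 0.0
```

```bash
python3 -c "
from h import *
plan(tk(-52,-50,330),TP[2]+np.pi/2)
snap('scene','s10'); snap('top','t10')
for c in('scene','top'): print([(np.round(q['uv'],1).tolist(),round(q['p'],2)) for q in manip.tip_of('lid_edge',c)[:2]])
for a in (0,.3,.8,1.2,1.57):
  P=tk(97-119*np.cos(a),0,177+119*np.sin(a)); print(a,ti(P),proj('scene',P).round(1),proj('top',P).round(1))
"
```

```text
44.2 [0.5358, -0.0337, 0.3737] [[0.912, -0.41, 0.004], [-0.41, -0.912, -0.0], [0.004, -0.001, -1.0]] F [0.5, 0.4, 0.3] M [0.01, 0.01, -0.08] op -0.0001 0.0
tank [ 66.1  21.9 370.7] shift [-1.182, 0.72, 0.401] turn [0.003, -0.006, -2.001]
[]
[]
0 [-22.  -0. 177.] [[322.3 139.3]] [[309.6 254.8]]
0.3 [-16.7  -0.  212.2] [[322.5 131.8]] [[310.1 253.5]]
0.8 [ 14.1   0.  262.4] [[322.7 128.2]] [[315.7 240.7]]
1.2 [ 53.9   0.  287.9] [[322.9 135.1]] [[324.  222.3]]
1.57 [ 96.9  -0.  296. ] [[322.9 149.2]] [[333.3 202. ]]
```

>>> {"method": "drive_tool", "body": {"rows": [[[-0.5,0.3,0],[0,0,-0.25],0.3],[[-1,0.7,0],[0,0,-0.5],0.3],[[-1,0.7,0],[0,0,-0.75],0.3],[[-1,0.7,0],[0,0,-1],0.3],[[-1,0.7,0],[0,0,-1],0.3],[[-1,0.7,0],[0,0,-1],0.3]]}}

```text
time_s: 45.15
ee_pos: [0.4138, -0.0566, 0.3706]
orientation: [[0.935, 0.354, -0.002], [0.354, -0.935, 0.001], [-0.002, -0.001, -1.0]]
wrist_force: [-0.1, -0.9, 0.3]
opening: 0.03
finger_force: 0.0
```

>>> {"method": "drive_tool", "body": {"rows": [[[0,0,0],[0,0,-0.25],0.3],[[0,0,0],[0,0,-0.5],0.3],[[0,0,0],[0,0,-0.75],0.3],[[0,0,0],[0,0,-1],0.3],[[0,0,0],[0,0,-1],0.3],[[0,0,0],[0,0,-1],0.3]]}}

```text
time_s: 45.9
ee_pos: [0.4144, -0.0565, 0.3714]
orientation: [[0.412, 0.911, -0.001], [0.911, -0.412, 0.0], [-0.0, -0.001, -1.0]]
wrist_force: [0.2, -0.7, 0.4]
opening: 0.0299
finger_force: 0.0
```

```bash
python3 -c "
from h import *
snap('scene','s11'); snap('top','t11')
plan(tk(-52,-50,201),TP[2]+np.pi/2)
for c in('scene','top'): print([(np.round(q['uv'],1).tolist(),round(q['p'],2)) for q in manip.tip_of('lid_edge',c)[:2]],[(np.round(q['uv'],1).tolist(),round(q['p'],2)) for q in manip.tip_of('turnbutton_nose',c)[:2]])
for a in(0,.15,.35):
  P=tk(-52+40*np.sin(a),-50-40*np.cos(a),190); print(a,proj('scene',P),proj('top',P))
b=cv2.imread('pics/s11.png')[100:200,265:425];a=cv2.imread('pics/t11.png')[180:310,215:375]
cv2.imwrite('pics/c11.png',np.hstack([cv2.resize(b,(480,300),interpolation=2),cv2.resize(a,(320,300),interpolation=2)]))"
```

```text
46.0 [0.4145, -0.0565, 0.3716] [[0.412, 0.911, -0.0], [0.911, -0.412, 0.0], [-0.0, -0.0, -1.0]] F [-0.1, -0.4, 0.6] M [0.02, -0.01, -0.02] op 0.0295 0.0
tank [-35.3 -48.6 368.6] shift [-0.014, -0.167, 1.676] turn [-0.001, 0.0, -0.003]
[([325.2, 137.1], 0.86), ([285.3, 127.2], 0.36)] [([283.7, 130.0], 0.53)]
[([307.9, 251.6], 0.67), ([274.0, 257.8], 0.4)] []
0 [[285.82025972 126.04784664]] [[341.36792954 285.54049274]]
0.15 [[285.88834614 127.94470611]] [[342.33479024 282.90264621]]
0.35 [[286.54825902 130.42177557]] [[342.99780703 279.2171216 ]]
```

View pics/c11.png

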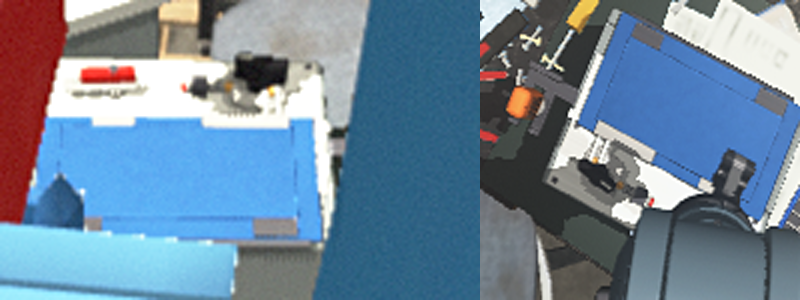

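The lid lies shut and the orange picker hangs on its fork. Next is the turnbutton.

>>> {"method": "drive_tool", "body": {"rows": [[[-0.014,-0.167,0.3],[0,0,0],0.3],[[-0.014,-0.167,0.7],[0,0,0],0.3],[[-0.014,-0.167,1],[0,0,0],0.3],[[-0.014,-0.167,1],[0,0,0],0.3],[[-0.014,-0.167,1],[0,0,0],0.3]]}}

```text
time_s: 46.82
ee_pos: [0.3996, -0.0511, 0.273]
orientation: [[0.41, 0.912, 0.002], [0.912, -0.41, -0.0], [0.001, 0.002, -1.0]]
wrist_force: [0.5, 0.4, 0.1]
opening: 0.03
finger_force: 0.0
```

```bash
python3 -c "
from h import *
plan(tk(-52,-50,205),TP[2]+np.pi/2)
snap('scene','s12'); snap('top','t12')
for c in('scene','top'): print([(np.round(q['uv'],1).tolist(),round(q['p'],2)) for q in manip.tip_of('lid_edge',c)[:2]],[(np.round(q['uv'],1).tolist(),round(q['p'],2)) for q in manip.tip_of('turnbutton_nose',c)[:2]])
cv2.imwrite('pics/c12.png',cv2.resize(cv2.imread('pics/s12.png')[90:180,265:405],None,fx=5,fy=5,interpolation=2))"
```

```text
46.83 [0.3996, -0.0511, 0.273] [[0.41, 0.912, 0.002], [0.912, -0.41, -0.0], [0.001, 0.002, -1.0]] F [0.5, 0.4, 0.1] M [0.0, -0.01, -0.02] op 0.03 0.0
tank [-51.  -49.7 270. ] shift [-0.004, -0.011, 0.65] turn [0.002, -0.001, -0.001]
[([326.4, 137.1], 0.59)] [([285.1, 126.8], 0.52)]
[([307.6, 252.6], 0.81)] []
```

View pics/c12.png

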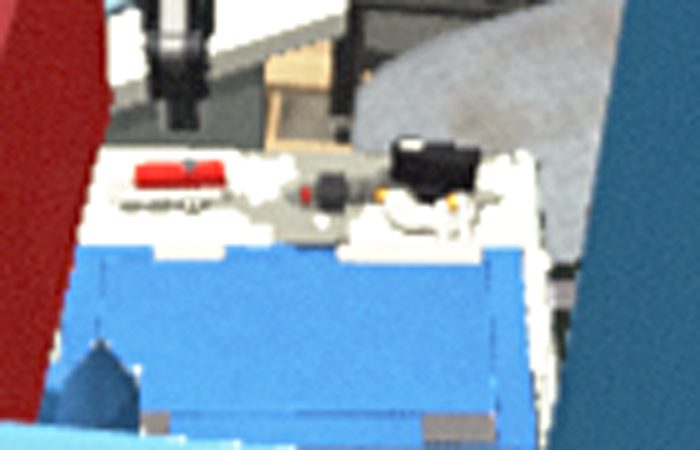

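The lid is flat and shut. The gripper is above the red rib, which is at about (301,125), so I'll pinch it.

>>> {"method": "drive_tool", "body": {"rows": [[[0,-0.01,0.3],[0,0,0],0.3],[[0,-0.01,0.5],[0,0,0],0.3],[[0,-0.01,0.65],[0,0,0],0.3],[[0,-0.01,0.65],[0,0,0],0.3],[[0,-0.01,0.65],[0,0,0],0.9],[[0,-0.01,0.65],[0,0,0],0.9],[[0,-0.01,0.65],[0,0,0],0.9],[[0,-0.01,0.65],[0,0,0],0.9],[[0,-0.01,0.65],[0,0,0],0.9]]}}

```text
time_s: 48.25
ee_pos: [0.3989, -0.0511, 0.2077]
orientation: [[0.41, 0.912, 0.003], [0.912, -0.41, -0.001], [0.0, 0.003, -1.0]]
wrist_force: [1.7, -2.7, 1.8]
opening: 0.0108
finger_force: 58.9
```

>>> {"method": "drive_tool", "body": {"rows": [[[0,0,0],[0,0,-0.2],0.9],[[0,0,0],[0,0,-0.4],0.9],[[0,0,0],[0,0,-0.6],0.9],[[0,0,0],[0,0,-0.8],0.9],[[0,0,0],[0,0,-1],0.9],[[0,0,0],[0,0,-1],0.9]]}}

```text
time_s: 49.0
ee_pos: [0.3993, -0.0511, 0.2077]
orientation: [[-0.354, 0.935, 0.003], [0.935, 0.354, -0.001], [-0.002, 0.003, -1.0]]
wrist_force: [3.5, -3.3, 1.9]
opening: 0.0111
finger_force: 58.9
```

>>> {"method": "drive_tool", "body": {"rows": [[[0,0,0],[0,0,-0.2],0.9],[[0,0,0],[0,0,-0.4],0.9],[[0,0,0],[0,0,-0.6],0.9],[[0,0,0],[0,0,-0.8],0.9],[[0,0,0],[0,0,-0.96],0.9],[[0,0,0],[0,0,-0.96],0.9],[[0,0,0],[0,0,-0.96],0.9]]}}

```text
time_s: 49.88
ee_pos: [0.3995, -0.0509, 0.2077]
orientation: [[-0.897, 0.442, 0.004], [0.442, 0.897, -0.001], [-0.004, 0.001, -1.0]]
wrist_force: [4.9, -3.7, 1.7]
opening: 0.0112
finger_force: 58.9
```

>>> {"method": "drive_tool", "body": {"rows": [[[0,0,0],[0,0,0],0.3],[[0,0,0],[0,0,0],0.3],[[0,0,0],[0,0,0],0.3],[[0,0,0],[0,0,0],0.3],[[0,0,-0.3],[0,0,0],0.3],[[0,0,-0.7],[0,0,0],0.3],[[0,0,-1],[0,0,0],0.3],[[0,0,-1],[0,0,0],0.3]]}}

```text
time_s: 50.88
ee_pos: [0.3995, -0.0506, 0.3094]
orientation: [[-0.899, 0.439, 0.006], [0.439, 0.899, -0.001], [-0.006, 0.001, -1.0]]
wrist_force: [0.1, 0.3, -0.7]
opening: 0.0301
finger_force: 0.0
```

>>> {"method": "drive_tool", "body": {"rows": [[[0,0,-0.5],[0,0,0],0.3],[[0,0,-0.8],[0,0,0],0.3],[[0,0,-0.8],[0,0,0],0.3],[[0,0,-0.8],[0,0,0],0.3]]}}

```text
time_s: 51.38
ee_pos: [0.3969, -0.0505, 0.385]
orientation: [[-0.899, 0.438, -0.003], [0.438, 0.899, 0.001], [0.003, -0.001, -1.0]]
wrist_force: [0.1, 0.3, 0.0]
opening: 0.0296
finger_force: 0.0
```

```bash
python3 -c "
from h import *
st()
snap('scene','s13'); snap('top','t13')
for n in('lid_edge','turnbutton_nose','picker','basket_a'):
 for c in('scene','top'): print(n,c,[(np.round(q['uv'],1).tolist(),round(q['p'],2)) for q in manip.tip_of(n,c)[:2]])
for a in(1.3,1.57):
  P=tk(-52+40*np.sin(a),-50-40*np.cos(a),190); print(a,proj('scene',P),proj('top',P))
print(proj('top',tk(-26,166,172)))
b=cv2.imread('pics/s13.png')[90:180,265:405];a=cv2.imread('pics/t13.png')[170:330,215:465]
cv2.imwrite('pics/c13.png',np.hstack([cv2.resize(b,(389,250),interpolation=2),cv2.resize(a,(391,250),interpolation=2)]))"
```

```text
51.38 [0.3969, -0.0505, 0.385] [[-0.899, 0.438, -0.003], [0.438, 0.899, 0.001], [0.003, -0.001, -1.0]] F [0.1, 0.3, 0.0] M [0.01, 0.02, -0.01] op 0.0296 0.0
lid_edge scene [([323.7, 139.1], 0.76)]
lid_edge top [([309.9, 252.0], 0.64)]
turnbutton_nose scene [([301.0, 138.2], 0.43)]
turnbutton_nose top [([329.9, 262.8], 0.68)]
picker scene []
picker top [([242.3, 223.8], 0.71)]
basket_a scene []
basket_a top [([396.6, 275.0], 0.85), ([414.0, 243.0], 0.71)]
1.3 [[297.22179266 138.5616826 ]] [[336.49581852 263.40572437]]
1.57 [[301.63071469 139.07102222]] [[332.30330621 260.70233124]]
[[241.37066385 224.75387901]]
```

View pics/c13.png

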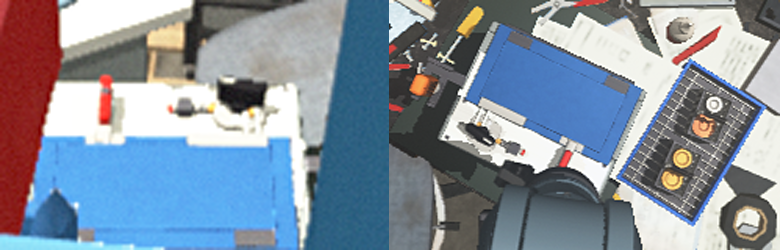

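The knob wing lies across the deck, the turnbutton nose is over the shut lid, both baskets stand on the tray and the picker is on its fork. Handing in.

```bash
python3 -c "
from rig import manip
print(manip.close_job())"
```

```text
the job is handed in; nothing more can be done
None
```

I handed the job in at about 51 s; the judge's verdict was not shown. In the last pictures the knob is turned and the hold-down clear, both baskets present (A and C) stand upright on the tray grid, the picker hangs on its fork, the lid is shut, and the turnbutton's nose is over it.

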